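# Release the polariser drawer and set the polariser to 45 degrees

## Task

Push the thin shaft of the release pin through the small hole in the sloping panel of the polariser unit to trip its hidden latch, so that the drawer springs fully out. Then put the pin, shaft down, into the round metal cup, and turn the knurled polariser ring on the drawer until its scale reads 45 degrees against the index line (the longest mark meets the line). Leave the drawer fully out and do not shift the red weights or the screwdriver.

Things in the scene. Friction and masses are not known exactly. Their poses are not given: they have to be found in the camera images.
- housing: Polariser unit: fixed grey box 180 mm deep (x), 150 wide (y), 105 high; a black lens tube (radius 26 mm, up to z 156) stands on top at x +42. Origin: centre of its underside. Its front (aluminium drawer front) at x -90 mm looks along -x, roughly to the robot. A panel rises backwards from the front's upper edge (z 60) at 30 degrees to z 105 at x -11. A hidden sprung latch holds the drawer.
- hole: Round access hole, 13 mm wide, in the sloping panel (4 mm thick; thin black rim), 25 mm to the unit's +y side, 82.7 mm up. Origin: centre of its mouth. z points straight out (30 degrees from vertical, up and to the unit's front), x up the slope. The latch pad lies 14 mm below the mouth along -z; pushed in with about 5 N it lets go some 6 mm further and stops hard at about 23 mm below the mouth.
- tray (a joint): How far the drawer is out (m): 0 shut, 0.13 fully out, along the unit's -x. Once tripped, a weak spring (3 N, 1.5 N when out) drives it out in about a second and keeps it out. It carries the ring. Tray 104 mm wide, its upper face 18 mm above the bench; its front plate reaches 55 mm above the bench, 65 mm ahead of the ring's axis.
- ring_grip (a point): Centre of the knurled aluminium polariser ring (54 mm wide, 25 high), on its upright axis, half-way up, 36.5 mm above the bench (top 49). Below it a black graduated disc, 80 mm wide, top 24 mm above the bench, turns with it. Drawer shut: hidden inside, 25 mm in front of the unit's origin; fully out: 155 mm in front of it, 65 mm ahead of the front face. The frame turns with the ring.
- ring (a joint): Scale reading at the index, rad (0.785 = 45 degrees); grows anticlockwise seen from above. White marks on the disc each 15 degrees from 0 to 90 (90 is clockwise of 0): long at 0 and 90, longest and broadest at 45 in the middle, else short. Index: white line on the drawer, on the ring's side away from the unit. Starts at -0.4 to 0.25, stops at -0.8 and 2.4; friction 0.06 N m; stays where left.
- pin_grip (a point): Centre of the release pin's black square handle (14 x 14 mm, 50 high), 120 mm above the pin's tip. The pin (145 mm long, about 50 g) starts upright, sunk 35 mm into the hole of an aluminium stand 70 x 60 mm, 45 mm high, so this point is 130 mm above the bench: lift it straight up. z points up along the pin, x and y are square to the handle's faces.
- pin_tip (a point): Rounded tip of the pin's steel shaft, 6 mm in diameter and 95 mm long below the handle. z points up the pin.
- cup: Round metal cup fixed to the bench, 68 mm in diameter over its rim (about 62 mm inside), 100 mm high, empty. Origin: centre of its underside; the inner floor is about 5 mm above. Cup and pin stand are on opposite sides of the unit, either way round.
- weights: Bystander: stack of red disc weights, 72 mm in diameter, 94 mm high. Origin: centre of its underside.
- screwdriver: Bystander: screwdriver lying down, 200 mm long, 26 mm thick, its x from handle to tip. Origin: under its middle.
Things that resemble listed ones, but are neither listed nor needed, are in the scene too. What is shaped like the part that bears pin_grip but pink is not meant. Leave any turquoise look-alike of the cup alone.

How it is judged:
On the way:
1. the drawer springs free with the pin's shaft in the access hole (value of joint tray above 0.01 m and z of pin_tip in the frame of hole below -0.015 m and x of pin_tip in the frame of hole between -0.012 and 0.012 m and y of pin_tip in the frame of hole between -0.012 and 0.012 m), for 0.02 s.
At the end, for the whole second after the job is handed in: The drawer is out by at least 120 of its 130 mm, the ring's scale reads 45 degrees within 4 degrees, and the pin stands in the cup, tip down, its tip inside the cup within 35 mm of the bench (value of joint tray above 0.12 m and value of joint ring between 0.715 and 0.855 rad and horizontal distance between pin_tip and cup below 0.034 m and height (world z) of pin_tip below 0.035 m and height (world z) of pin_grip above 0.07 m); the robot touches nothing.
It fails at once if the weights or the screwdriver are shifted by more than 40 mm (distance of any of weights, screwdriver from where it was at the start of the episode above 0.04 m).
It also fails if it takes over 61 s, if anything falls off the work surface, if the arm or the gripper's body presses on something with over 40 N, if the wrist force passes 120 N, or if a joint passes its speed limit or range.

## Robot

A 6-joint arm with a two-finger parallel gripper is mounted at the origin on the work surface. World frame = base frame: x ahead of the robot, y to its left, z up, the work surface at z = 0. Lengths are in m, angles in rad, forces in N, time in s.
With the tool pointing down it reaches from about 0.4 to 0.825 m from the base axis. Payload 7 kg.
Tool frame: the origin (TCP) lies on the centre line of the jaws, within the pads' length; the fingertips stand 25 mm ahead of it and the grasp point (between the pads) lies 6 mm ahead of it; z points along the fingers, y is the direction in which the jaws open and shut (so a half turn about z gives the same grasp; the last joint's range is limited). The gripper opens to 88 mm and grips with 3 to 60 N. Pads are 19 mm wide; open, the fingers measure 130 mm over their backs; the gripper's body (78 mm by 193 mm) begins 47 mm behind the grasp point.
Start: joints at [1.539, 0.359, 0.012, 0, -1.224, -0.288], TCP at [0.212, 0.641, 0.222] pointing down, gripper open.
Joint ranges: [-3.07, 3.07], [-1.43, 2.12], [-1.02, 1.25], [-3.03, 1.67], [-3.05, -0], [-3.03, 3.03]. Speed limits (rad/s): [2.39, 2.39, 3.01, 3.14, 3.14, 3.14].

## Interface

Orientations are given as [roll, pitch, yaw] about the fixed x, y, z axes, in that order (R = Rz(yaw) Ry(pitch) Rx(roll)).
In Python, from station import * gives the robot as it stands. The module is installed in compiled form; this text tells all that it offers.
- The arm moves only by the tool step_arm, never from a script. Its argument "commands" is text: rows parted by semicolons, each of 6 numbers parted by spaces: the shift along the tool's x, y, z in mm, then the turn, a rotation vector about the tool's x, y, z in rad. A call has 1 to 8 rows; each row shifts and turns the commanded pose from where the row before left it, along the tool's axes as they then stand; what a row does not reach is not made up. A row lasts 1/8 s, in which the tool goes at most 62.5 mm and 10.7 degrees, less where a joint would pass 70% of its speed; a pose out of reach is approached as far as the arm can. A call is refused whole if a number of a shift passes 62.5 or a number of a turn 0.188, either way. A call with a gripper value outside its range is refused whole. "jaw" is the finger opening in mm, from 0 to 87.6, set as the call begins (left out, the last holds). The fingers move at their own pace and stop on an object; "grip_force" is the grip in N (left out, the last holds). Time passes only in rows, so rows that do not move let the fingers close. It gives the time, the measured TCP pose, the force and the opening at its end, in the units of the state.
- get_state(): the state, without advancing time (a new reading comes with each control period).
- grab_frame(name): name is "scene" or "top"; returns a dict with "frame" (480x640x3 uint8, red, green, blue), "fovy" (degrees; the focal length in pixels is half the picture's height over the tangent of half this angle, whatever the lens; pixels are square), "cx", "cy" (the principal point, pixels), "rvec" (rotation vector, rad) and "tvec" (3), from world to camera coordinates, as OpenCV has them. Camera axes: x right, y down, z forward; pixel columns grow to the right and rows downward; lengths in m; the calibration is good to about 2 mm. A picture is of the moment at which its call begins. There is no depth.
- job_done(): hands the job in, once; it reports no verdict.
Trained networks look in a picture, given as the dict that the camera call returned (one of the last four; its "shot" number tells which), for a name from the list of things; names that differ only in an ending like _2 or _b are one class to them, and where a whole thing is asked for, a point or a joint stands for the part that bears it (a point fixed in the world has none). Each returns a list of dicts, best first, with "conf" (0 to 1); they miss things now and then, are a little off and sometimes report something else, mostly with a low value. They report only what shows in the picture. A call takes as long as a camera call. They do not tell look-alikes from the thing itself.
- recognise(picture, name): "pixel" ([column, row] in pixels, amid what is visible of it).
The state is a dict: "t": time; "q": joint angles; "qd": joint speeds; "joint_efforts": joint torques, N m; "eef_pos": TCP position; "ee_rot": TCP orientation; "force": force on the tool from outside, world axes, zero at the start; "moment": the same for the moment, N m; "width": finger opening in m.
Only numpy, scipy, OpenCV 4.12 (cv2) and the standard library are available. Lean on these libraries where they do the work, as an engineer would, in place of code of your own. Each camera call takes 0.05 s, during which the arm holds its last target.

## Working session

There is one attempt and no reset: what is moved stays moved. The work goes in short steps, Python scripts to look and compute and a tool call to move; the robot and the scene stay as the last step left them, time stands still between calls to the robot, and variables do not carry over. Pictures are saved under pics/ and viewed, and the job is handed in when it is done.

Besides the shell and the picture viewer there is one more tool, called after "Request:" by a JSON object that holds its "method" and its "body". step_arm: Moves the arm, as the interface text tells. Its arguments: {"type":"object","properties":{"commands":{"type":"string"},"jaw":{"type":"number"},"grip_force":{"type":"number"}},"required":["commands"]}

```bash
mkdir -p pics; ls
cat > h.py <<'E'
from station import *
import numpy as np, cv2
from scipy.spatial.transform import Rotation as Ro
def K(p):
    f=240/np.tan(np.radians(p['fovy'])/2)
    return np.array([[f,0,p['cx']],[0,f,p['cy']],[0,0,1.]])
def RT(p): return cv2.Rodrigues(np.array(p['rvec'],float))[0], np.array(p['tvec'],float).reshape(3)
def proj(p,X):
    R,t=RT(p); c=np.atleast_2d(X)@R.T+t; u=c@K(p).T
    return u[:,:2]/u[:,2:]
def ray(p,uv):
    R,t=RT(p); d=R.T@np.linalg.inv(K(p))@np.array([uv[0],uv[1],1.]); return -R.T@t, d/np.linalg.norm(d)
def atz(p,uv,z):
    o,d=ray(p,uv); return o+d*(z-o[2])/d[2]
def tri(obs):
    A=np.zeros((3,3));b=np.zeros(3)
    for p,uv in obs:
        o,d=ray(p,uv);M=np.eye(3)-np.outer(d,d);A+=M;b+=M@o
    return np.linalg.solve(A,b)
def save(p,n,roi=None,s=1):
    im=p['frame']
    if roi: im=im[roi[1]:roi[3],roi[0]:roi[2]]
    im=cv2.resize(im,None,fx=s,fy=s,interpolation=cv2.INTER_CUBIC)
    cv2.imwrite('pics/'+n+'.png',im[:,:,::-1])
E
python3 - <<'E'
from h import *
import pickle
s=get_state();print({k:np.round(v,3) for k,v in s.items()})
a=grab_frame("scene");b=grab_frame("top")
pickle.dump((a,b),open('f0.pkl','wb'))
for p in(a,b):
    R,t=RT(p);print(p['fovy'],p['cx'],p['cy'],-R.T@t,R[2], {k for k in p})
save(a,'s0');save(b,'t0')
for n in ['housing','hole','ring_grip','pin_grip','pin_tip','cup','weights','screwdriver','tray']:
    for p,nm in((a,'s'),(b,'t')):
        try: print(n,nm,[(np.round(d['pixel']).tolist(),round(d['conf'],2)) for d in recognise(p,n)][:4])
        except Exception as e: print(n,nm,e)
E
```

```text
pics
{'t': np.float64(0.0), 'q': array([ 1.539,  0.359,  0.011, -0.   , -1.224, -0.288]), 'qd': array([-0.   ,  0.001,  0.   , -0.002,  0.001, -0.   ]), 'joint_efforts': array([ 0.0000e+00, -5.8271e+01,  2.9307e+01,  6.9970e+00,  7.0000e-03,
       -0.0000e+00]), 'eef_pos': array([0.212, 0.64 , 0.221]), 'ee_rot': array([ 3.14, -0.  , -0.32]), 'force': array([-0.322, -0.86 , -0.61 ]), 'moment': array([ 0.   , -0.001, -0.024]), 'width': np.float64(0.088)}
55.132722968744524 316.72044188207656 240.76623474783008 [ 1.1293536  -0.17264372  0.68320619] [-0.65982342  0.23543209 -0.71358586] {'frame', 'tvec', 'rvec', 'shot', 'cx', 'fovy', 'cy'}
45.09369031410404 312.5314836429383 241.8149704582976 [ 0.4951082  -0.01877423  1.44537448] [ 0.0811486   0.02373868 -0.99641928] {'frame', 'tvec', 'rvec', 'shot', 'cx', 'fovy', 'cy'}
housing s [([340.0, 311.0], 0.76)]
housing t [([310.0, 202.0], 0.64)]
hole s []
hole t []
ring_grip s []
ring_grip t [([444.0, 266.0], 0.57)]
pin_grip s [([139.0, 296.0], 0.89), ([122.0, 255.0], 0.59), ([125.0, 232.0], 0.56)]
pin_grip t [([446.0, 265.0], 0.49), ([439.0, 233.0], 0.49), ([450.0, 303.0], 0.42)]
pin_tip s [([128.0, 257.0], 0.91), ([138.0, 297.0], 0.81), ([126.0, 229.0], 0.72)]
pin_tip t [([449.0, 302.0], 0.58)]
cup s [([372.0, 188.0], 0.79), ([426.0, 196.0], 0.75)]
cup t [([190.0, 292.0], 0.59), ([230.0, 312.0], 0.56)]
weights s [([160.0, 382.0], 0.73)]
weights t [([432.0, 188.0], 0.9)]
screwdriver s [([462.0, 282.0], 0.58), ([426.0, 196.0], 0.48)]
screwdriver t [([207.0, 209.0], 0.8)]
tray s []
tray t [([321.0, 245.0], 0.59)]
```

View pics/s0.png

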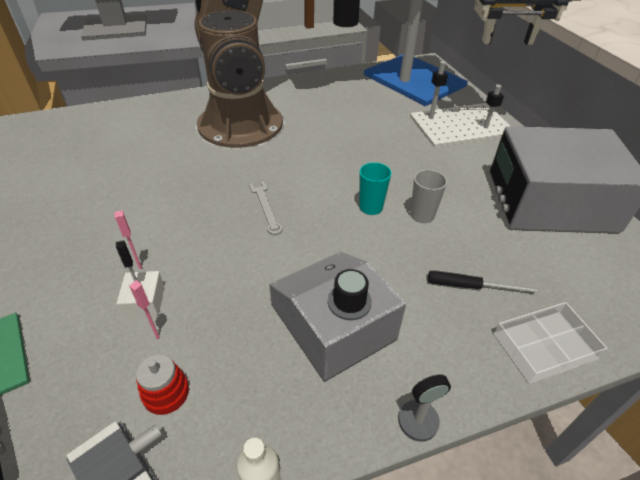

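View pics/t0.png

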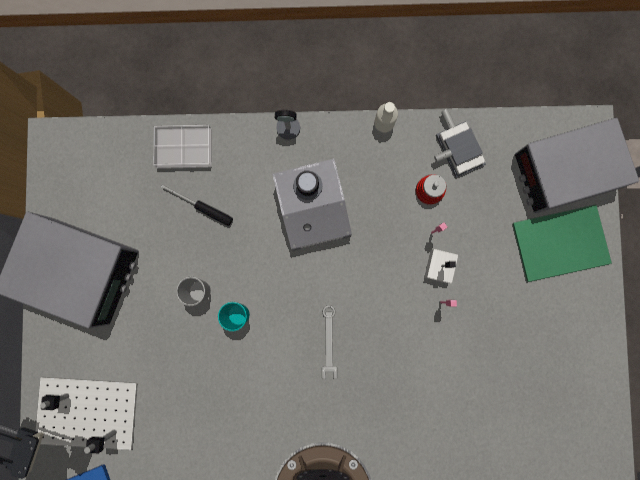

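Run:
```python
from h import *
import pickle
a,b=pickle.load(open('f0.pkl','rb'))
save(b,'t0h',(260,150,370,260),5)
save(a,'s0h',(260,240,420,380),5)
save(b,'t0p',(400,210,480,320),5)
save(a,'s0p',(95,200,195,320),5)
save(b,'t0c',(160,260,260,340),6)
save(a,'s0c',(340,150,460,230),6)
```

```text
(no output)
```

View pics/t0h.png

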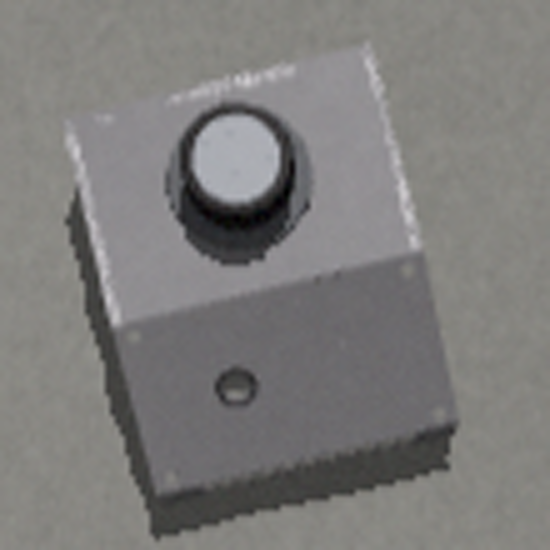

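View pics/s0h.png

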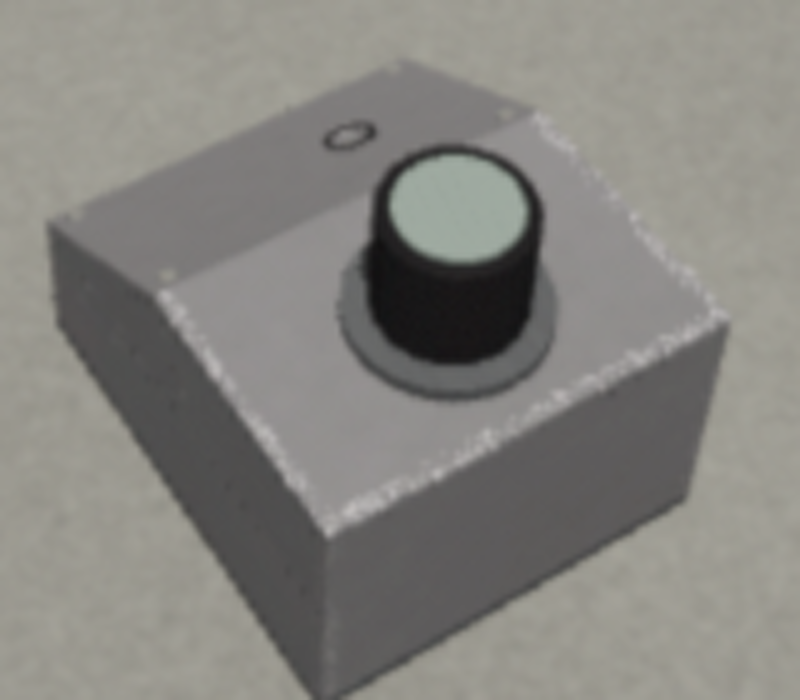

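View pics/t0p.png

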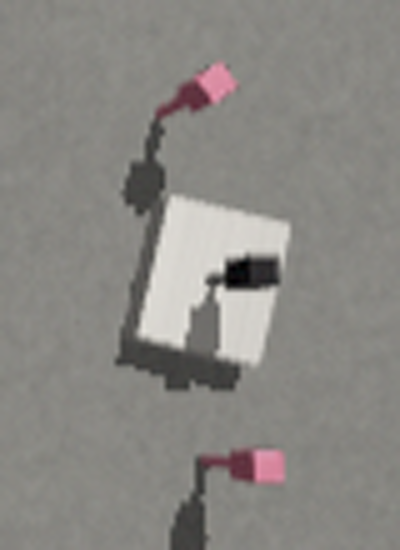

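View pics/s0p.png

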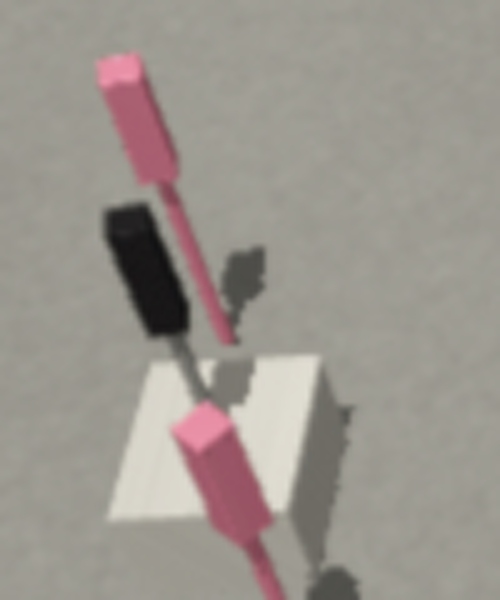

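View pics/t0c.png

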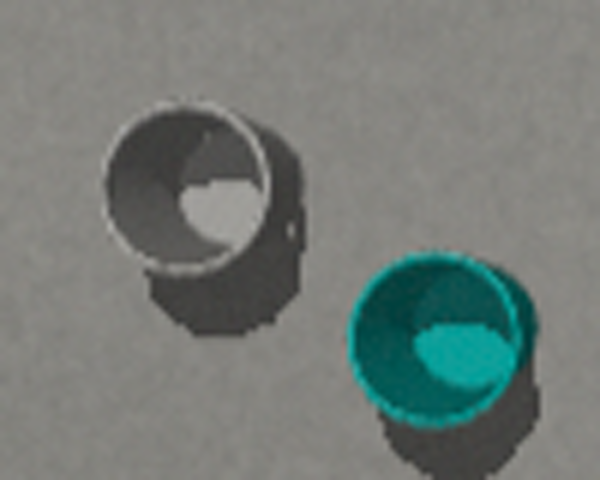

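View pics/s0c.png

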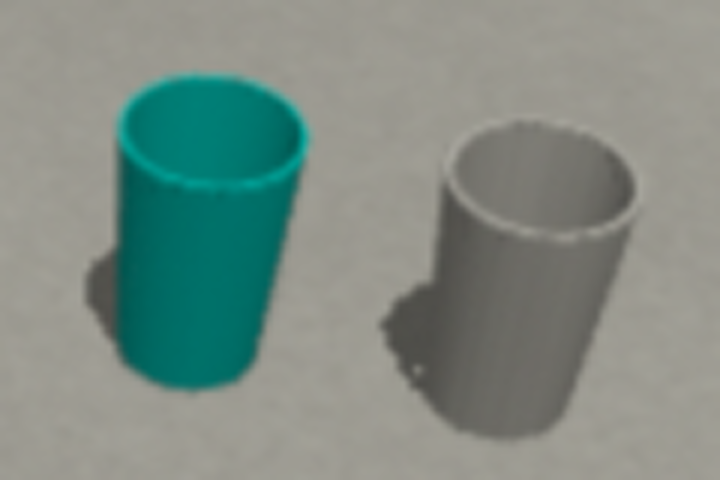

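```bash
cat > fit.py <<'E'
from h import *
import pickle
from scipy.optimize import least_squares
a,b=pickle.load(open('f0.pkl','rb'))
def cv(l,off,s): return (np.array(l,float)+.5)/s-.5+np.array(off)
ht=cv([(120,326),(420,250),(157,495),(455,423),(67,122),(367,43),(237,387),(236,158)],(260,150),5)
Lt=np.array([(-11,75,105),(-11,-75,105),(-90,75,60),(-90,-75,60),(90,75,105),(90,-75,105),(-50.7,25,82.7),(42,0,156)])/1e3
hs=cv([(325,533),(725,322),(325,700),(687,500),(160,292),(535,113),(50,225),(405,60),(60,325),(350,135),(459,207)],(260,240),5)
Ls=np.array([(90,-75,105),(90,75,105),(90,-75,0),(90,75,0),(-11,-75,105),(-11,75,105),(-90,-75,60),(-90,75,60),(-90,-75,0),(-50.7,25,82.7),(42,0,156)])/1e3
def W(q,L,):
    c,s=np.cos(q[2]),np.sin(q[2]); return L@np.array([[c,s,0],[-s,c,0],[0,0,1]])+[q[0],q[1],0]
def fit(which):
    f=lambda q: np.concatenate(([(proj(b,W(q,Lt))-ht).ravel()] if 't' in which else [])+([(proj(a,W(q,Ls))-hs).ravel()] if 's' in which else []))
    r=least_squares(f,[.55,0,0],loss='soft_l1'); return r.x,f(r.x)
for w in('t','s','ts'):
    q,r=fit(w);print(w,np.round(q,4)); print(np.round(r.reshape(-1,2),1).tolist())
    print('hole',W(q,np.array([[-.0507,.025,.0827]])).round(4))
print('hole tri',tri([(b,ht[6]),(a,hs[9])]).round(4))
print('tube',tri([(b,ht[7]),(a,hs[10])]).round(4))
sc=cv([(170,193),(291,224),(260,367),(138,338)],(400,210),5)
c=np.array([atz(b,u,.045) for u in sc]);print('stand',c.round(4).tolist(),c.mean(0).round(4),[np.linalg.norm(c[i]-c[i-1]).round(4) for i in range(4)])
for i in range(4): d=c[i]-c[i-1]; print(np.degrees(np.arctan2(d[1],d[0])).round(1))
ss=cv([(153,362),(320,354),(287,513),(108,521)],(95,200),5)
c=np.array([atz(a,u,.045) for u in ss]);print('stand s',c.round(4).tolist(),c.mean(0).round(4))
print('pin shaft t',atz(b,cv([(212,280)],(400,210),5)[0],.045).round(4))
print('pin top t',atz(b,cv([(266,272)],(400,210),5)[0],.155).round(4))
print('pin top s',atz(a,cv([(127,222)],(95,200),5)[0],.155).round(4))
print('pin hbottom s',atz(a,cv([(170,330)],(95,200),5)[0],.105).round(4))
print('cup t',atz(b,cv([(186,188)],(160,260),6)[0],.1).round(4),'s',atz(a,cv([(541,180)],(340,150),6)[0],.1).round(4))
for n,u,s in(('pinkA',(217,83),(121,70)),('pinkB',(268,467),(205,428))):
  print(n,atz(b,cv([u],(400,210),5)[0],.145).round(3),atz(a,cv([s],(95,200),5)[0],.145).round(3), tri([(b,cv([u],(400,210),5)[0]),(a,cv([s],(95,200),5)[0])]).round(3))
print('weights',atz(b,(432,188),.094).round(3),'sd',atz(b,(165,187),.01).round(3),atz(b,(231,222),.01).round(3),'turq',atz(b,cv([(434,340)],(160,260),6)[0],.1).round(3))
E
python3 fit.py
```

```text
t [0.6962 0.0134 0.2253]
[[-1.8, 0.0], [0.5, -0.1], [-0.1, 0.3], [0.9, -0.2], [-1.2, -0.5], [0.7, 0.0], [-0.1, 0.1], [0.0, 0.2]]
hole [[0.6412 0.0265 0.0827]]
s [0.6961 0.0134 0.2223]
[[0.5, 0.5], [1.6, -1.1], [-1.0, 2.3], [0.1, 0.1], [-1.1, 0.6], [1.3, -0.6], [-0.7, -1.3], [-0.0, -0.9], [-0.6, -0.5], [0.3, 0.2], [-0.1, 0.0]]
hole [[0.6411 0.0266 0.0827]]
ts [0.6961 0.0134 0.2232]
[[-1.8, 0.0], [0.6, 0.0], [-0.1, 0.3], [0.9, -0.1], [-1.1, -0.6], [0.8, 0.1], [-0.1, 0.2], [0.1, 0.2], [0.6, 0.6], [1.7, -1.1], [-0.9, 2.4], [0.2, 0.1], [-1.0, 0.7], [1.3, -0.6], [-0.7, -1.2], [-0.0, -0.8], [-0.6, -0.5], [0.3, 0.2], [-0.1, 0.0]]
hole [[0.6411 0.0265 0.0827]]
hole tri [0.6414 0.0261 0.0837]
tube [0.7375 0.0228 0.1565]
stand [[0.5888, -0.2778, 0.045], [0.5729, -0.3354, 0.045], [0.5043, -0.3182, 0.045], [0.5191, -0.2603, 0.045]] [ 0.5463 -0.2979  0.045 ] [np.float64(0.0719), np.float64(0.0598), np.float64(0.0707), np.float64(0.0598)]
-14.1
-105.5
165.9
75.7
stand s [[0.5045, -0.3175, 0.045], [0.5197, -0.2599, 0.045], [0.5894, -0.2776, 0.045], [0.5735, -0.3355, 0.045]] [ 0.5468 -0.2976  0.045 ]
pin shaft t [ 0.5465 -0.2966  0.045 ]
pin top t [ 0.5456 -0.2987  0.155 ]
pin top s [ 0.5489 -0.2973  0.155 ]
pin hbottom s [ 0.5505 -0.2978  0.105 ]
cup t [0.4945 0.2994 0.1   ] s [0.497  0.2974 0.1   ]
pinkA [ 0.631 -0.282  0.145] [ 0.461 -0.298  0.145] [ 0.618 -0.263  0.271]
pinkB [ 0.459 -0.299  0.145] [ 0.634 -0.281  0.145] [ 0.454 -0.331 -0.048]
weights [ 0.727 -0.269  0.094] sd [0.757 0.386 0.01 ] [0.665 0.219 0.01 ] turq [0.435 0.203 0.1  ]
```

```bash
cat > hy.py <<'E'
from h import *
import pickle
a,b=pickle.load(open('f0.pkl','rb'))
# dark mask fit of handle in both views
from scipy.optimize import minimize
def score(q,p,roi,z0=.105,z1=.155,S=6):
    x0,y0,x1,y1=roi
    c,s=np.cos(q[2]),np.sin(q[2]);L=np.array([(i*.007,j*.007) for i in(-1,1) for j in(-1,1)])@np.array([[c,s],[-s,c]])+q[:2]
    P=np.vstack([np.c_[L,np.full(4,z)] for z in(z0,z1)])
    u=(proj(p,P)-[x0-.5,y0-.5])*S-.5
    m=np.zeros(((y1-y0)*S,(x1-x0)*S),np.uint8)
    cv2.fillConvexPoly(m,cv2.convexHull(u.astype(np.float32)).round().astype(int),1)
    g=p['frame'][y0:y1,x0:x1].max(2); d=cv2.resize((g<55).astype(np.uint8),None,fx=S,fy=S,interpolation=cv2.INTER_NEAREST)
    return (m&d).sum()/(m|d).sum()
ra=(110,235,136,270);rb=(440,255,462,275)
g=[]
for yaw in np.radians(np.arange(-45,45,5)):
    best=max((score((x,y,yaw),a,ra)+score((x,y,yaw),b,rb),x,y) for x in np.arange(.543,.552,.001) for y in np.arange(-.301,-.294,.001))
    print(round(np.degrees(yaw)),np.round(best,4))
save(a,'hA',ra,20);save(b,'hB',rb,25)
E
python3 hy.py
```

```text
-45 [ 1.2331  0.546  -0.297 ]
-40 [ 1.215  0.546 -0.298]
-35 [ 1.2095  0.546  -0.297 ]
-30 [ 1.22   0.546 -0.297]
-25 [ 1.2227  0.546  -0.298 ]
-20 [ 1.2352  0.546  -0.296 ]
-15 [ 1.2622  0.546  -0.297 ]
-10 [ 1.2889  0.546  -0.297 ]
-5 [ 1.3257  0.548  -0.297 ]
0 [ 1.3697  0.547  -0.297 ]
5 [ 1.4213  0.546  -0.297 ]
10 [ 1.4641  0.547  -0.297 ]
15 [ 1.4345  0.547  -0.297 ]
20 [ 1.385  0.546 -0.297]
25 [ 1.3342  0.546  -0.297 ]
30 [ 1.3011  0.546  -0.298 ]
35 [ 1.2676  0.546  -0.297 ]
40 [ 1.2466  0.546  -0.297 ]
```

View pics/hA.png

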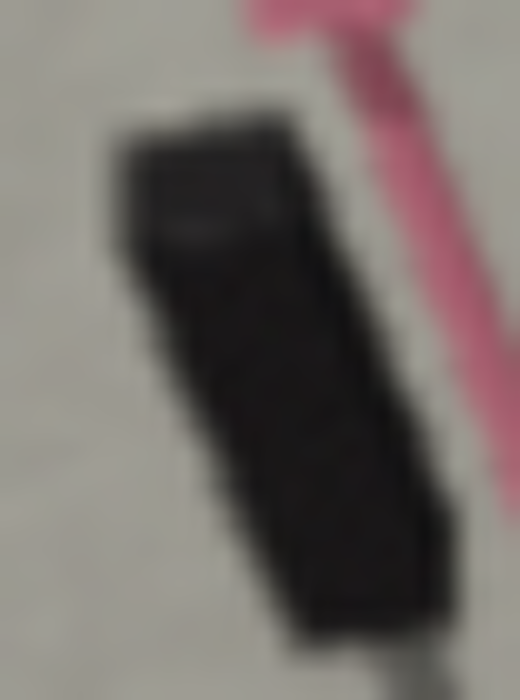

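View pics/hB.png

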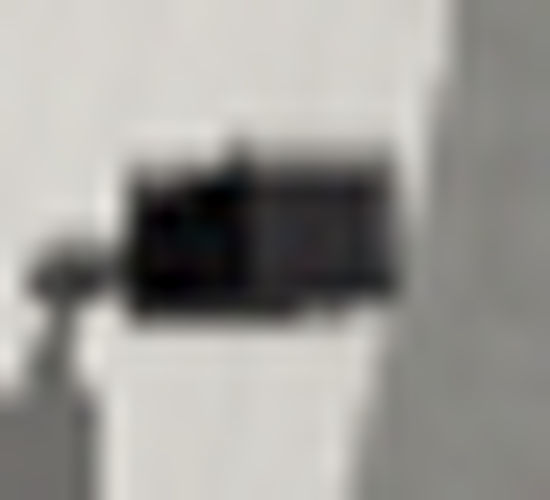

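```bash
cat > plan.py <<'E'
from h import *
def Rdown(w,tilt=0,uy=0): return Ro.from_euler('xyz',[np.pi,0,w])
def Rhole(w0=-np.pi/2,yaw=.223): return Ro.from_euler('xyz',[np.pi,-np.pi/6,yaw])*Ro.from_euler('z',-w0)
def st(verbose=True):
    s=get_state()
    if verbose: print('t',round(float(s['t']),2),'q',np.round(s['q'],2),'p',np.round(s['eef_pos'],4),'rpy',np.round(s['ee_rot'],3),'F',np.round(s['force'],1),'M',np.round(s['moment'],2),'w',round(float(s['width']),4))
    return np.array(s['eef_pos']),Ro.from_euler('xyz',s['ee_rot'])
def plan(wps,vmax=55,start=None):
    """wps list of (pos,Rot,nrows or None)"""
    p,R=start if start else st()
    rows=[]
    for w in wps:
        tp,tR=np.array(w[0],float),w[1]
        dr=(R.inv()*tR).as_rotvec(); d=np.linalg.norm(tp-p)*1e3
        n=w[2] if len(w)>2 and w[2] else max(1,int(np.ceil(max(d/vmax,np.linalg.norm(dr)/.17))))
        p0,R0=p,R
        for k in range(1,n+1):
            f=k/n
            pk=p0+(tp-p0)*f; Rk=R0*Ro.from_rotvec(dr*f)
            dp=np.round(R.inv().apply(pk-p)*1e3,1); rv=np.round((R.inv()*Rk).as_rotvec(),3)
            rows.append(np.r_[dp,rv]); p=p+R.apply(dp/1e3); R=R*Ro.from_rotvec(rv)
    for i in range(0,len(rows),8):
        print('; '.join(' '.join('%g'%(v+0.) for v in r) for r in rows[i:i+8]))
    print(len(rows),'rows')
    return p,R
E
python3 - <<'E'
from plan import *
plan([([.46,.27,.225],Rdown(-.8)),([.52,-.05,.225],Rdown(-1.2)),([.5468,-.2972,.222],Rdown(-1.414))])
E
```

```text
t 1.0 q [ 1.54  0.36  0.01 -0.   -1.22 -0.29] p [0.2122 0.6407 0.2223] rpy [ 3.142  0.    -0.32 ] F [ 0.3 -0.3  0.4] M [-0.02  0.06  0.03] w 0.0882
39.1 30.4 -0.3 0 0 0.053; 40.6 28.4 -0.3 0 0 0.054; 42.1 26.1 -0.3 0 0 0.053; 43.5 23.8 -0.3 0 0 0.053; 44.6 21.5 -0.3 0 0 0.054; 45.8 19.1 -0.3 0 0 0.053; 46.6 16.6 -0.3 0 0 0.053; 47.5 14.1 -0.3 0 0 0.054
48.2 11.5 -0.3 0 0 0.053; 45.2 30 0 0 0 0.067; 47.2 26.9 0 0 0 0.066; 48.8 23.7 0 0 0 0.067; 50.2 20.4 0 0 0 0.067; 51.6 17 0 0 0 0.066; 52.5 13.6 0 0 0 0.067; 48 12.9 0.6 0 0 0.043
48.6 10.9 0.6 0 0 0.043; 48.9 8.7 0.6 0 0 0.043; 49.3 6.7 0.6 0 0 0.042; 49.5 4.6 0.6 0 0 0.043
20 rows
```

Request:
{"method": "step_arm", "body": {"commands": "39.1 30.4 -0.3 0 0 0.053; 40.6 28.4 -0.3 0 0 0.054; 42.1 26.1 -0.3 0 0 0.053; 43.5 23.8 -0.3 0 0 0.053; 44.6 21.5 -0.3 0 0 0.054; 45.8 19.1 -0.3 0 0 0.053; 46.6 16.6 -0.3 0 0 0.053; 47.5 14.1 -0.3 0 0 0.054", "jaw": 45, "grip_force": 40}}

```text
t: 2.0
eef_pos: [0.4331, 0.3099, 0.225]
ee_rot: [-3.141, 0.0, -0.748]
force: [-0.1, -0.4, 0.1]
width: 0.045
```

Request:
{"method": "step_arm", "body": {"commands": "48.2 11.5 -0.3 0 0 0.053; 45.2 30 0 0 0 0.067; 47.2 26.9 0 0 0 0.066; 48.8 23.7 0 0 0 0.067; 50.2 20.4 0 0 0 0.067; 51.6 17 0 0 0 0.066; 52.5 13.6 0 0 0 0.067; 48 12.9 0.6 0 0 0.043"}}

```text
t: 3.0
eef_pos: [0.5257, -0.1012, 0.2247]
ee_rot: [-3.141, -0.0, -1.245]
force: [0.7, -0.2, 0.4]
width: 0.0453
```

Request:
{"method": "step_arm", "body": {"commands": "48.6 10.9 0.6 0 0 0.043; 48.9 8.7 0.6 0 0 0.043; 49.3 6.7 0.6 0 0 0.042; 49.5 4.6 0.6 0 0 0.043"}}

```text
t: 3.5
eef_pos: [0.5468, -0.2989, 0.2221]
ee_rot: [-3.141, -0.0, -1.415]
force: [0.4, 0.3, -0.4]
width: 0.045
```

Run:
```python
from plan import *
plan([([.5468,-.2972,.136],Rdown(-1.414),5)])
a=grab_frame("scene");save(a,'s1',(60,150,260,330),4)
```

```text
t 3.5 q [-0.19  0.27 -0.11  0.   -1.19  0.34] p [ 0.5468 -0.2989  0.2221] rpy [-3.141 -0.    -1.415] F [ 0.4  0.3 -0.4] M [ 0.1  -0.18  0.04] w 0.045
-0.3 0 17.2 0 0 0; -0.4 -0.1 17.3 0 0 0; -0.3 0 17.2 0 0 -0.001; -0.4 0 17.2 0 0 0; -0.3 -0.1 17.2 0 0 0
5 rows
```

View pics/s1.png

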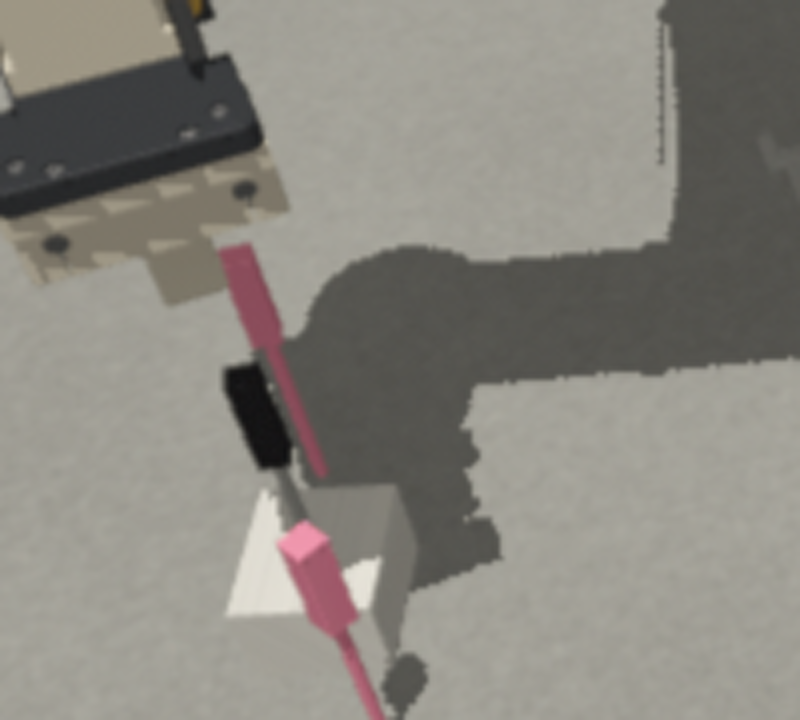

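The gripper hovers above the black pin, whose handle shows at about (255,415) in the crop, and the pinks stay clear. Next I descend.

Request:
{"method": "step_arm", "body": {"commands": "-0.3 0 17.2 0 0 0; -0.4 0 17.2 0 0 0; -0.3 0 17.2 0 0 0; -0.4 0 17.2 0 0 0; -0.3 0 17.2 0 0 0; 0 0 0 0 0 0"}}

```text
t: 4.3
eef_pos: [0.5456, -0.295, 0.1342]
ee_rot: [3.139, 0.001, -1.414]
force: [-0.2, 1.6, 0.6]
width: 0.0448
```

Request:
{"method": "step_arm", "body": {"commands": "0 0 0 0 0 0; 0 0 0 0 0 0; 0 0 0 0 0 0; 0 0 0 0 0 0", "jaw": 0}}

```text
t: 4.8
eef_pos: [0.5467, -0.2956, 0.1364]
ee_rot: [-3.141, -0.0, -1.414]
force: [0.4, -0.4, 1.0]
width: 0.0136
```

Run:
```python
from plan import *
a=grab_frame("scene");save(a,'s2',(60,150,260,330),4)
a=grab_frame("top");save(a,'t2',(390,200,510,320),5)
st()
```

```text
t 4.9 q [-0.18  0.34 -0.23  0.   -1.01  0.34] p [ 0.5467 -0.2956  0.1363] rpy [-3.141 -0.    -1.414] F [-0.1  0.1  1.8] M [ 0.14 -0.08 -0.02] w 0.0139
```

View pics/s2.png

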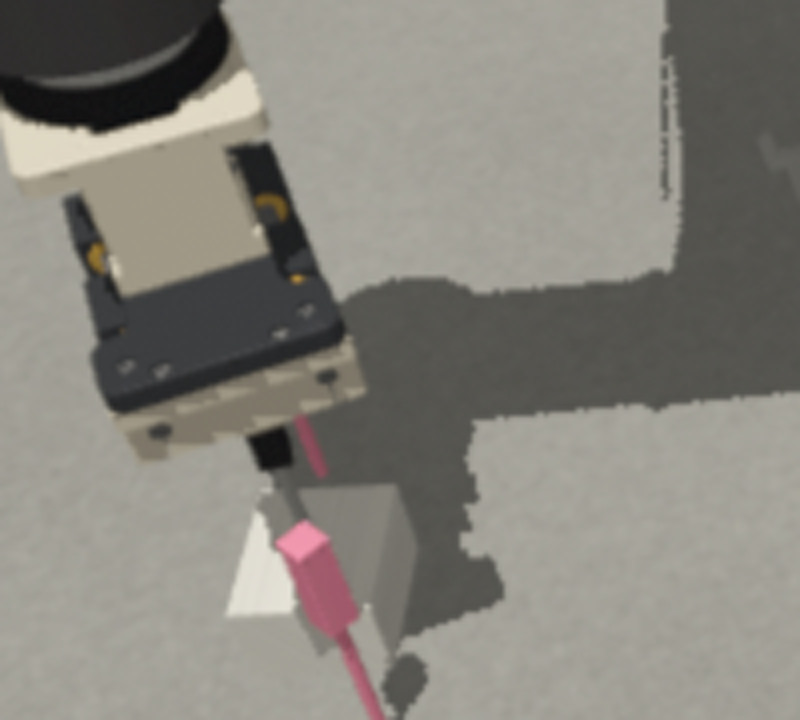

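View pics/t2.png

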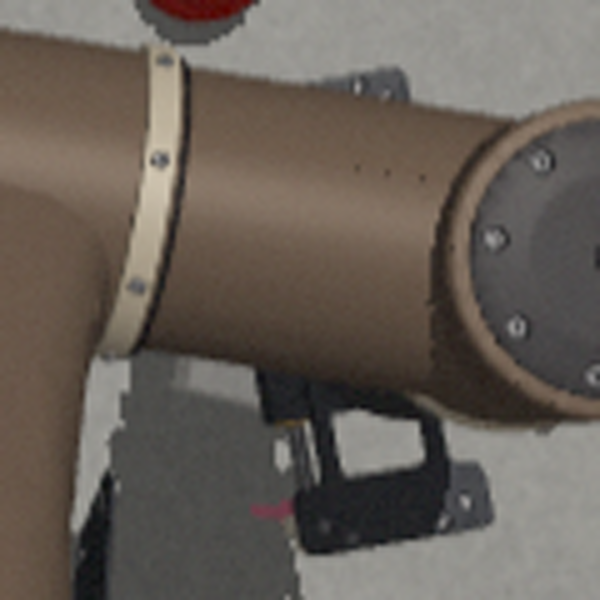

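```bash
cat >> plan.py <<'E'
HOLE=np.array([.6413,.0265,.083]); YAW=.2235
def holez(): return Ro.from_euler('z',YAW).apply([-.5,0,np.sqrt(.75)])
TIP=np.array([.0012,0,.1263])
def tcp_for_tip(tip,R,T=None): return np.array(tip)-R.apply(TIP if T is None else T)
E
python3 - <<'E'
from plan import *
n=holez(); R=Rhole(yaw=YAW); print(R.as_euler('xyz').round(3), R.apply([0,0,1]),n)
p0,R0=st()
pre=tcp_for_tip(HOLE+.03*n,R); print(pre)
plan([(p0+[0,0,.05],R0,3),(p0+[0.01,.01,.10],R0,1),([.5,-.15,.30],Ro.from_matrix((R0.as_matrix())),3),(pre,R)],vmax=50)
E
```

```text
[-2.618 -0.    -1.347] [ 0.48756383  0.11082196 -0.8660254 ] [-0.48756383 -0.11082196  0.8660254 ]
t 4.9 q [-0.18  0.34 -0.23  0.   -1.01  0.34] p [ 0.5467 -0.2956  0.1363] rpy [-3.141 -0.    -1.414] F [-0.1  0.1  1.8] M [ 0.14 -0.08 -0.02] w 0.0139
[0.5648278  0.01034868 0.21835977]
t 4.9 q [-0.18  0.34 -0.23  0.   -1.01  0.34] p [ 0.5467 -0.2956  0.1363] rpy [-3.141 -0.    -1.414] F [-0.1  0.1  1.8] M [ 0.14 -0.08 -0.02] w 0.0139
0 0 -16.7 0 0 0; 0 0 -16.6 0 0 0; 0 0 -16.7 0 0 0; -8.3 -11.5 -50 0 0 0; -47.6 11.6 -21.2 0 0 0; -47.6 11.6 -21.3 0 0 0; -47.5 11.6 -21.2 0 0 0; -37.1 -22.3 20.4 0.131 -0.004 -0.016
-36.6 -20 23.3 0.13 -0.005 -0.016; -36.3 -17.3 26 0.131 -0.004 -0.017; -35.8 -14.5 28.1 0.131 -0.005 -0.016
11 rows
```

Request:
{"method": "step_arm", "body": {"commands": "0 0 -16.7 0 0 0; 0 0 -16.6 0 0 0; 0 0 -16.7 0 0 0; -8.3 -11.5 -50 0 0 0; -47.6 11.6 -21.2 0 0 0; -47.6 11.6 -21.3 0 0 0; -47.5 11.6 -21.2 0 0 0; -37.1 -22.3 20.4 0.131 -0.004 -0.016"}}

```text
t: 5.9
eef_pos: [0.5178, -0.1083, 0.2834]
ee_rot: [-3.002, 0.002, -1.396]
force: [1.1, 0.6, -1.1]
width: 0.0141
```

Request:
{"method": "step_arm", "body": {"commands": "-36.6 -20 23.3 0.13 -0.005 -0.016; -36.3 -17.3 26 0.131 -0.004 -0.017; -35.8 -14.5 28.1 0.131 -0.005 -0.016; 0 0 0 0 0 0; 0 0 0 0 0 0"}}

```text
t: 6.52
eef_pos: [0.5653, 0.0079, 0.2209]
ee_rot: [-2.623, -0.002, -1.349]
force: [0.5, 0.1, 0.6]
width: 0.014
```

Run:
```python
from plan import *
import pickle
p,R=st()
a=grab_frame("scene");b=grab_frame("top");pickle.dump((a,b),open('f3.pkl','wb'))
save(a,'s3',(260,200,400,320),5);save(b,'t3',(250,150,370,260),5)
tip=p+R.apply(TIP); print('tip pred',tip, 'in hole', R.apply([0,0,1])); print('a',proj(a,[tip,HOLE]),'b',proj(b,[tip,HOLE]))
```

```text
t 6.53 q [ 0.42 -0.11 -0.76  0.25 -0.42 -0.4 ] p [0.5653 0.0079 0.2209] rpy [-2.623e+00 -2.000e-03 -1.349e+00] F [0.5 0.1 0.6] M [-0.34  1.5  -0.01] w 0.014
tip pred [0.62668945 0.02030168 0.11122639] in hole [ 0.48411936  0.10754012 -0.86836834]
a [[324.06667925 250.60136262]
 [329.90994203 266.75425616]] b [[309.24597836 232.01664026]
 [306.91116555 227.09009981]]
```

View pics/s3.png

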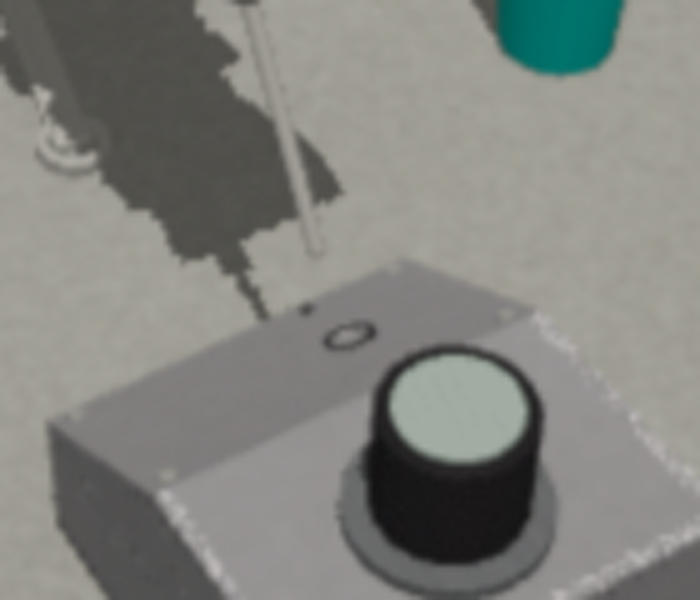

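View pics/t3.png

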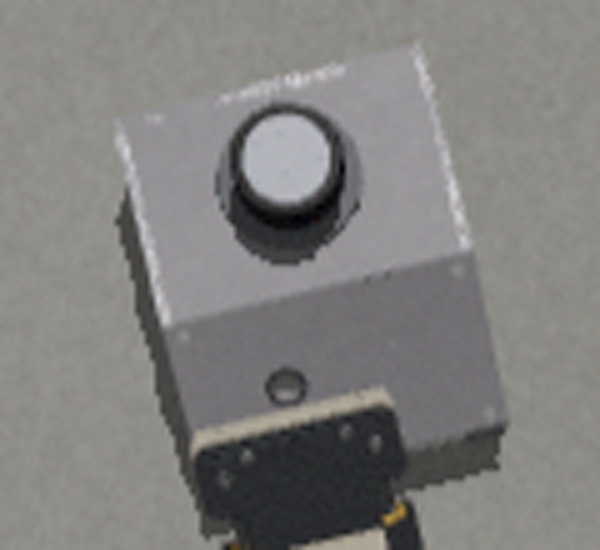

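Run:
```python
from plan import *
import pickle
a,b=pickle.load(open('f3.pkl','rb'))
p,R=st()
S=12;x0,y0=295,190
im=cv2.resize(a['frame'][190:256,295:340],None,fx=S,fy=S,interpolation=cv2.INTER_CUBIC)
for tx,c in((.0,(255,0,0)),(.0012,(0,255,0)),(.003,(0,0,255))):
    u=(proj(a,[p+R.apply([tx,0,z]) for z in(.036,.1263)])-[x0-.5,y0-.5])*S
    cv2.line(im,tuple(u[0].astype(int).tolist()),tuple(u[1].astype(int).tolist()),c,1)
cv2.imwrite('pics/s3z.png',im[:,:,::-1])
```

```text
t 6.62 q [ 0.42 -0.11 -0.76  0.25 -0.42 -0.4 ] p [0.5665 0.0078 0.2217] rpy [-2.621e+00 -1.000e-03 -1.350e+00] F [-0.1  0.  -0.3] M [-0.28  1.57  0.  ] w 0.0141
```

View pics/s3z.png

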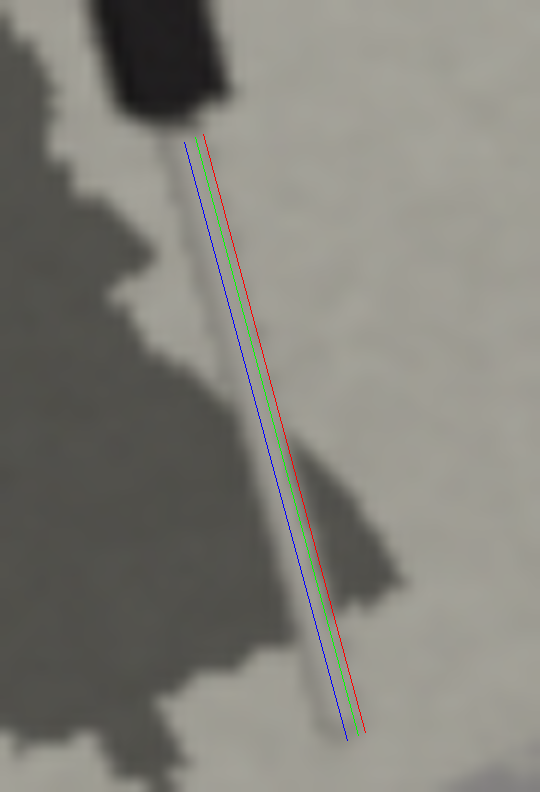

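```bash
sed -i 's/^TIP=.*/TIP=np.array([.0032,0,.1263])/' plan.py
python3 - <<'E'
from plan import *
n=holez(); R=Rhole(yaw=YAW)
p0,R0=st();print((p0+R0.apply(TIP)-HOLE)@n)
plan([(tcp_for_tip(HOLE+.006*n,R),R,3)])
E
```

```text
t 6.62 q [ 0.42 -0.11 -0.76  0.25 -0.42 -0.4 ] p [0.5665 0.0078 0.2217] rpy [-2.621e+00 -1.000e-03 -1.350e+00] F [-0.1  0.  -0.3] M [-0.28  1.57  0.  ] w 0.0141
0.03239628114106404
t 6.62 q [ 0.42 -0.11 -0.76  0.25 -0.42 -0.4 ] p [0.5665 0.0078 0.2217] rpy [-2.621e+00 -1.000e-03 -1.350e+00] F [-0.1  0.  -0.3] M [-0.28  1.57  0.  ] w 0.0141
-1.6 0.8 8.8 0.001 -0.001 -0.001; -1.7 0.9 8.8 0.001 -0.001 0; -1.6 0.9 8.8 0.001 -0.001 -0.001
3 rows
```

Request:
{"method": "step_arm", "body": {"commands": "-1.6 0.8 8.8 0.001 -0.001 -0.001; -1.7 0.9 8.8 0.001 -0.001 0; -1.6 0.9 8.8 0.001 -0.001 -0.001; 0 0 0 0 0 0; 0 0 0 0 0 0"}}

```text
t: 7.25
eef_pos: [0.574, 0.0147, 0.1946]
ee_rot: [-2.622, 0.0, -1.346]
force: [0.3, -0.8, -1.3]
width: 0.014
```

```bash
cat > v.py <<'E'
from plan import *
import sys
p,R=st()
a=grab_frame("scene")
p,R=st(False)
S=12;x0,y0=295,210
im=cv2.resize(a['frame'][y0:y0+66,x0:x0+60],None,fx=S,fy=S,interpolation=cv2.INTER_CUBIC)
d=lambda X:((proj(a,X)-[x0-.5,y0-.5])*S)
u=d([p+R.apply([TIP[0],0,z]) for z in(.06,.1263)])
cv2.line(im,tuple(u[0].astype(int).tolist()),tuple(u[1].astype(int).tolist()),(0,0,255),1)
n=holez();ux=Ro.from_euler('z',YAW).apply([np.sqrt(.75),0,.5]);uy=np.cross(n,ux)
c=d([HOLE+.0065*(np.cos(t)*ux+np.sin(t)*uy) for t in np.linspace(0,6.28,30)])
cv2.polylines(im,[c.astype(int)],True,(255,0,0),1)
cv2.imwrite('pics/%s.png'%sys.argv[1],im[:,:,::-1])
e=p+R.apply(TIP)-HOLE;print('tip in hole mm',np.round([e@ux*1e3,e@uy*1e3,e@n*1e3],1))
E
python3 v.py s4
```

```text
t 7.25 q [ 0.42 -0.06 -0.81  0.3  -0.33 -0.46] p [0.574  0.0147 0.1946] rpy [-2.622  0.    -1.346] F [ 0.3 -0.8 -1.3] M [-0.3   1.72 -0.03] w 0.014
tip in hole mm [-3.5  0.4  4.6]
```

View pics/s4.png

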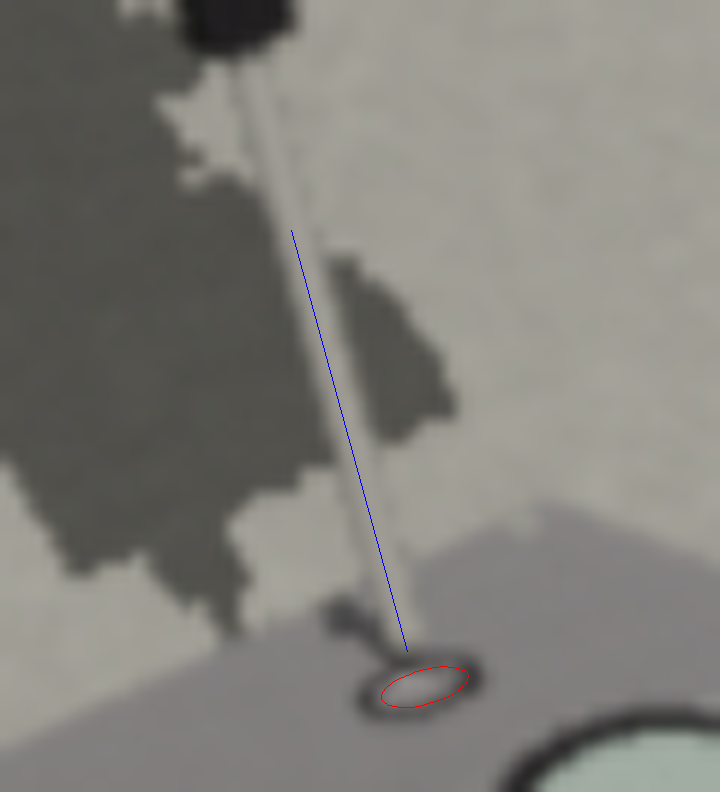

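Run:
```python
from plan import *
P=[]
for i in range(4):
    a=grab_frame("scene"); p,R=st(); P.append(p)
n=holez();ux=Ro.from_euler('z',YAW).apply([np.sqrt(.75),0,.5]);uy=np.cross(n,ux)
p=np.mean(P,0);e=p+R.apply(TIP)-HOLE;print(p,'tip in hole mm',np.round([e@ux*1e3,e@uy*1e3,e@n*1e3],1))
u=proj(a,[HOLE,HOLE+ux*1e-3,HOLE+uy*1e-3,HOLE+n*1e-3]);print((u[1:]-u[0])*12)
```

```text
t 7.35 q [ 0.42 -0.06 -0.81  0.3  -0.33 -0.46] p [0.5741 0.0148 0.195 ] rpy [-2.621  0.    -1.346] F [-0.7  0.7 -0.5] M [-0.33  1.65 -0.01] w 0.0142
t 7.4 q [ 0.42 -0.06 -0.81  0.3  -0.33 -0.46] p [0.5741 0.0149 0.1951] rpy [-2.621  0.    -1.346] F [0.1 0.9 1. ] M [-0.31  1.69 -0.02] w 0.0138
t 7.45 q [ 0.42 -0.06 -0.81  0.3  -0.33 -0.46] p [0.5741 0.0149 0.1951] rpy [-2.62   0.    -1.346] F [ 0.2  0.7 -0.8] M [-0.33  1.68 -0.  ] w 0.0142
t 7.5 q [ 0.42 -0.06 -0.81  0.3  -0.33 -0.46] p [0.5741 0.0149 0.1952] rpy [-2.62   0.    -1.346] F [-0.5 -0.  -1.1] M [-0.3   1.66 -0.04] w 0.0139
[0.57409946 0.01487757 0.19510881] tip in hole mm [-3.2  0.5  4.8]
[[ 3.37294566  1.57489306]
 [ 5.80195077 -2.70664544]
 [-1.6981284  -6.18582985]]
```

Run:
```python
from plan import *
n=holez(); R=Rhole(yaw=YAW)
s=plan([(tcp_for_tip(HOLE+.0045*n,R),R,2),(tcp_for_tip(HOLE-.012*n,R),R,3)])
```

```text
t 7.5 q [ 0.42 -0.06 -0.81  0.3  -0.33 -0.46] p [0.5741 0.0149 0.1952] rpy [-2.62   0.    -1.346] F [-0.5 -0.  -1.1] M [-0.3   1.66 -0.04] w 0.0139
0.2 -1.5 0.2 0.001 0 0; 0.2 -1.4 0.2 0.001 0.001 0.001; 0 0 5.5 0 0 0; 0 0 5.5 0 0 0; 0 0 5.5 0 0 0
5 rows
```

Request:
{"method": "step_arm", "body": {"commands": "0.2 -1.5 0.2 0.001 0 0; 0.2 -1.5 0.2 0.001 0.001 0; 0 0 0 0 0 0; 0 0 0 0 0 0"}}

```text
t: 8.0
eef_pos: [0.5767, 0.015, 0.1958]
ee_rot: [-2.619, -0.001, -1.347]
force: [-0.6, 0.3, -1.5]
width: 0.0138
```

```bash
python3 v.py s5
```

```text
t 8.0 q [ 0.42 -0.06 -0.8   0.31 -0.32 -0.46] p [0.5767 0.015  0.1958] rpy [-2.619e+00 -1.000e-03 -1.347e+00] F [-0.6  0.3 -1.5] M [-0.26  1.68  0.05] w 0.0138
tip in hole mm [-0.4 -0.1  4.2]
```

View pics/s5.png

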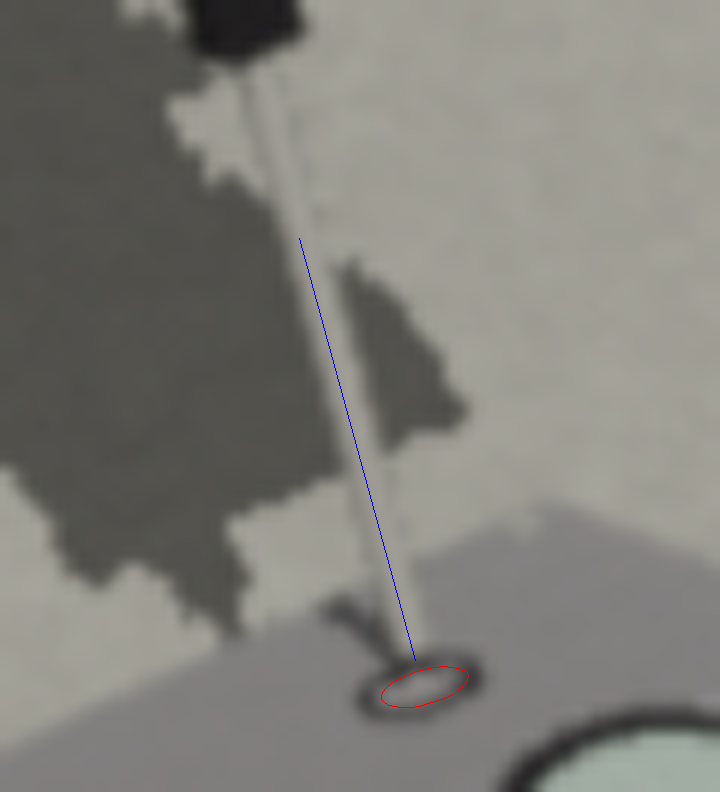

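The tip at about (412,660) lines up with the hole mouth centred at (420,686). I insert now.

Request:
{"method": "step_arm", "body": {"commands": "0 -0.3 5.5 0 0 0; 0 0 5.5 0 0 0; 0 0 5.5 0 0 0; 0 0 0 0 0 0"}}

```text
t: 8.55
eef_pos: [0.5849, 0.0167, 0.1808]
ee_rot: [-2.621, -0.001, -1.347]
force: [-0.1, -0.6, -0.4]
width: 0.0135
```

```bash
python3 v.py s6
```

```text
t 8.55 q [ 0.41 -0.02 -0.82  0.34 -0.27 -0.49] p [0.5849 0.0167 0.1808] rpy [-2.621e+00 -1.000e-03 -1.347e+00] F [-0.1 -0.6 -0.4] M [-0.35  1.73 -0.04] w 0.0135
tip in hole mm [ -0.6  -0.3 -12.7]
```

View pics/s6.png

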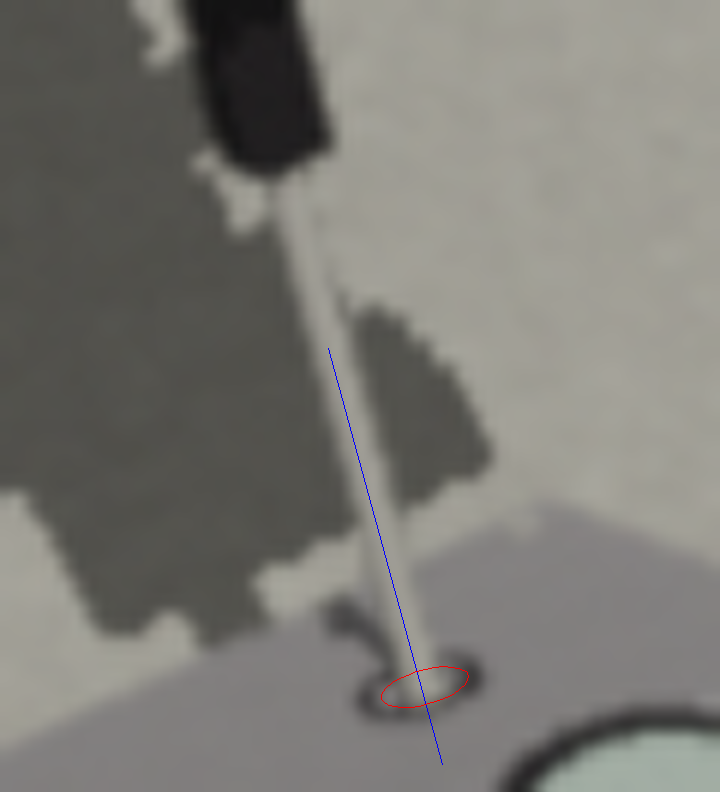

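Request:
{"method": "step_arm", "body": {"commands": "0 0 2.5 0 0 0; 0 0 2.5 0 0 0; 0 0 2.5 0 0 0; 0 0 1 0 0 0; 0 0 0 0 0 0"}}

```text
t: 9.22
eef_pos: [0.5893, 0.0179, 0.1745]
ee_rot: [-2.619, -0.001, -1.347]
force: [-1.4, -0.6, 3.2]
width: 0.0146
```

```bash
python3 v.py s7
python3 - <<'E'
from plan import *
b=grab_frame("top");save(b,'t7',(240,130,400,290),4)
E
```

```text
t 9.22 q [ 0.4  -0.   -0.83  0.37 -0.24 -0.51] p [0.5893 0.0179 0.1745] rpy [-2.619e+00 -1.000e-03 -1.347e+00] F [-1.4 -0.6  3.2] M [-0.28  1.66 -0.02] w 0.0146
tip in hole mm [  0.1  -0.1 -20.7]
```

View pics/t7.png

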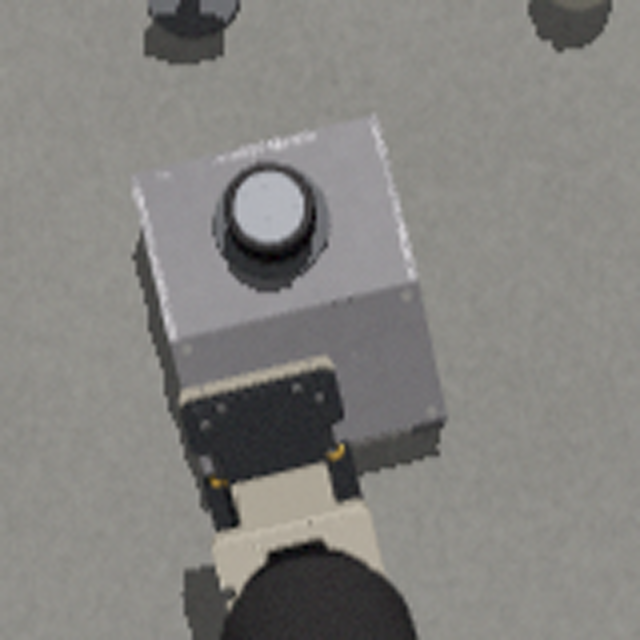

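The drawer is still shut: the front edge at about (440,425) is unchanged and the force is near 3.5 N. I push further.

Request:
{"method": "step_arm", "body": {"commands": "0 0 1.2 0 0 0; 0 0 1.2 0 0 0; 0 0 0 0 0 0; 0 0 0 0 0 0"}}

```text
t: 9.82
eef_pos: [0.5904, 0.0182, 0.1723]
ee_rot: [-2.619, -0.001, -1.347]
force: [-1.8, -1.7, 3.3]
width: 0.014
```

```bash
python3 v.py s8
python3 - <<'E'
from plan import *
b=grab_frame("top");save(b,'t8',(240,130,400,290),4);st()
E
```

```text
t 9.82 q [ 0.4   0.   -0.84  0.38 -0.23 -0.52] p [0.5904 0.0182 0.1723] rpy [-2.619e+00 -1.000e-03 -1.347e+00] F [-1.8 -1.7  3.3] M [-0.26  1.6   0.07] w 0.014
tip in hole mm [  0.   -0.1 -23.2]
t 9.93 q [ 0.4   0.   -0.84  0.38 -0.23 -0.52] p [0.5904 0.0181 0.1724] rpy [-2.619e+00 -1.000e-03 -1.347e+00] F [-2.4 -0.2  4.4] M [-0.33  1.59  0.02] w 0.0142
```

View pics/t8.png

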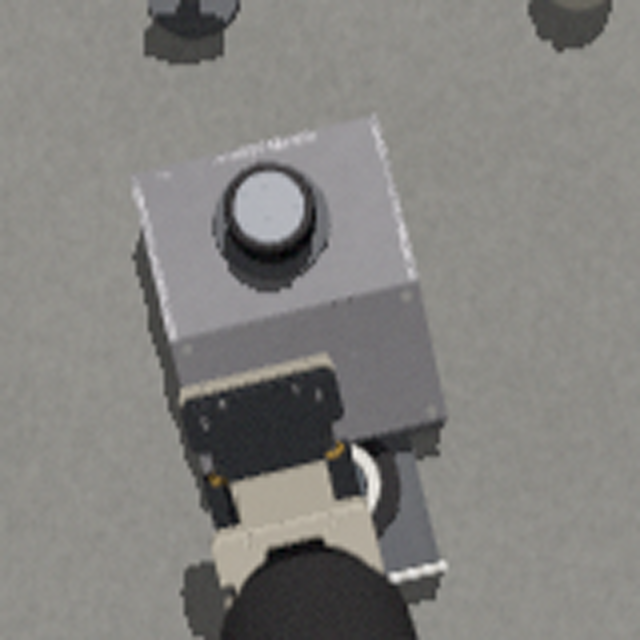

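View pics/s8.png

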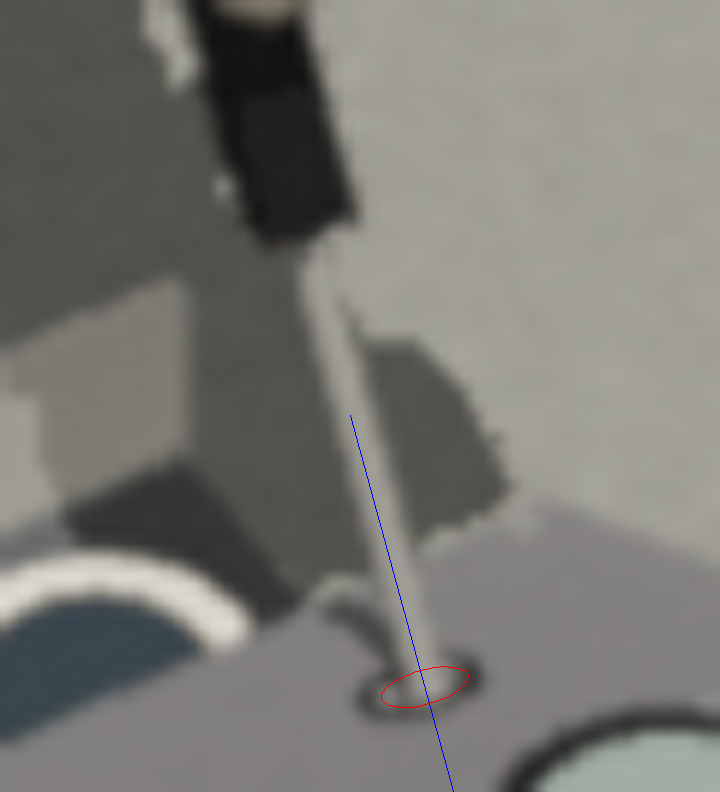

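The drawer is out (white front edge at (415,572), ring visible at (380,490)) and the pin sits in the hole. I withdraw the pin and carry it to the cup.

Run:
```python
from plan import *
p,R=st(False)
Rc=Rdown(-1.347); cup=np.array([.4957,.2984])
above=tcp_for_tip([*cup,.135],Rc)
s=plan([(p-R.apply([0,0,.03]),R,3),(p-R.apply([0,0,.08]),R,1),(above+[.03,-.12,.02],Rc,5),(above,Rc,3)])
```

```text
t 9.93 q [ 0.4   0.   -0.84  0.38 -0.23 -0.52] p [0.5904 0.0181 0.1724] rpy [-2.619e+00 -1.000e-03 -1.347e+00] F [-2.4 -0.2  4.4] M [-0.33  1.59  0.02] w 0.0142
0 0 -10 0 0 0; 0 0 -10 0 0 0; 0 0 -10 0 0 0; 0 0 -50 0 0 0; -34.8 -6.1 -5.6 -0.105 0 0; -34.7 -5.5 -6.3 -0.104 0 0; -34.8 -4.8 -6.8 -0.105 0 0; -34.7 -4.1 -7.2 -0.104 0 0
-34.8 -3.3 -7.7 -0.105 -0.001 0; -41.2 0.8 6.7 0 0 0; -41.2 0.9 6.7 0 0 0; -41.2 0.8 6.7 0 0 0
12 rows
```

Request:
{"method": "step_arm", "body": {"commands": "0 0 -10 0 0 0; 0 0 -10 0 0 0; 0 0 -10 0 0 0; 0 0 -50 0 0 0; -34.8 -6.1 -5.6 -0.105 0 0; -34.7 -5.5 -6.3 -0.104 0 0; -34.8 -4.8 -6.8 -0.105 0 0; -34.7 -4.1 -7.2 -0.104 0 0"}}

```text
t: 10.92
eef_pos: [0.5294, 0.1486, 0.2748]
ee_rot: [-3.039, 0.001, -1.345]
force: [-0.2, 0.3, -0.8]
width: 0.0137
```

Request:
{"method": "step_arm", "body": {"commands": "-34.8 -3.3 -7.7 -0.105 -0.001 0; -41.2 0.8 6.7 0 0 0; -41.2 0.9 6.7 0 0 0; -41.2 0.8 6.7 0 0 0; 0 0 0 0 0 0; 0 0 0 0 0 0"}}

```text
t: 11.68
eef_pos: [0.4946, 0.3016, 0.2615]
ee_rot: [3.141, 0.001, -1.346]
force: [0.6, -0.5, 0.1]
width: 0.0137
```

Run:
```python
from plan import *
a=grab_frame("scene");b=grab_frame("top")
p,R=st();tip=p+R.apply(TIP);print('tip',tip.round(4),proj(a,[tip]),proj(b,[tip]))
save(a,'s9',(370,110,490,230),6);save(b,'t9',(150,240,350,400),4)
Rc=Rdown(-1.347); cup=np.array([.4957,.2984])
plan([(tcp_for_tip([*cup,.11],Rc),Rc,2),(tcp_for_tip([*cup,.01],Rc),Rc,4)])
```

```text
t 11.78 q [ 0.88  0.18 -0.14 -0.   -1.25 -0.66] p [0.4951 0.3009 0.2617] rpy [ 3.141e+00  1.000e-03 -1.347e+00] F [0.2 0.4 0.3] M [-0.01 -0.04  0.  ] w 0.0137
tip [0.4957 0.2979 0.1354] [[432.94956461 165.06481385]] [[187.57006596 290.4396247 ]]
t 11.78 q [ 0.88  0.18 -0.14 -0.   -1.25 -0.66] p [0.4951 0.3009 0.2617] rpy [ 3.141e+00  1.000e-03 -1.347e+00] F [0.2 0.4 0.3] M [-0.01 -0.04  0.  ] w 0.0137
-0.3 0 12.7 0 0 0; -0.3 -0.1 12.7 0 0.001 0; 0 0 25 0 0 0; 0 0 25 0 0 0; 0 0 25 0 0 0; 0 0 25 0 0 0
6 rows
```

View pics/s9.png

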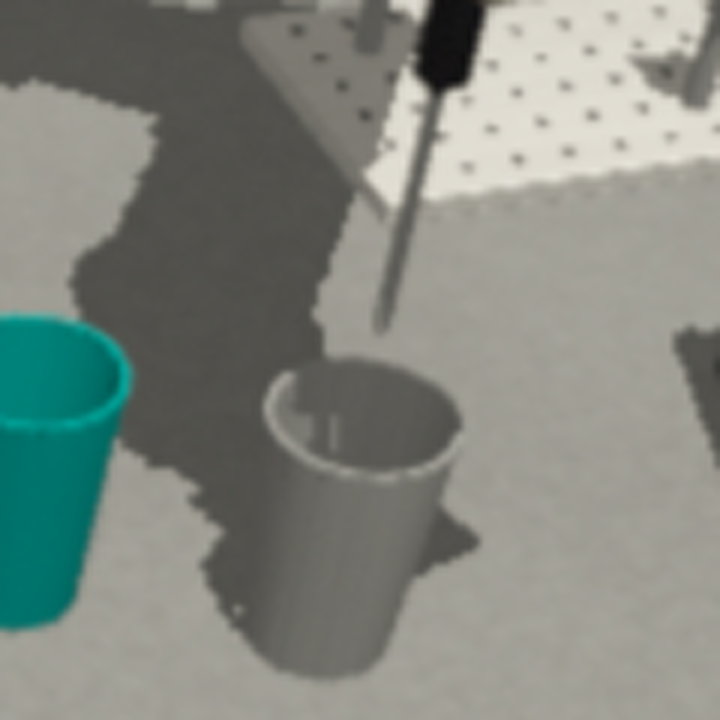

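View pics/t9.png

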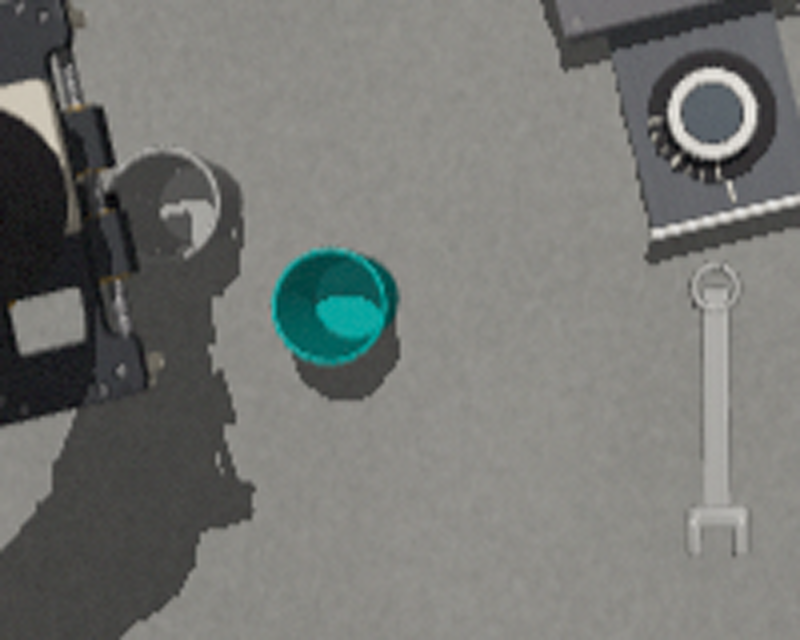

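The pin tip at (433,165) matches the prediction and is above the cup mouth. I lower it and release.

Request:
{"method": "step_arm", "body": {"commands": "-0.3 0 12.7 0 0 0; -0.3 0 12.7 0 0.001 0; 0 0 25 0 0 0; 0 0 25 0 0 0; 0 0 25 0 0 0; 0 0 24 0 0 0; 0 0 0 0 0 0; 0 0 0 0 0 0"}}

```text
t: 12.78
eef_pos: [0.4952, 0.3021, 0.1373]
ee_rot: [3.142, -0.001, -1.347]
force: [-0.6, 0.1, 0.8]
width: 0.0141
```

Run:
```python
from plan import *
a=grab_frame("scene")
p,R=st();tip=p+R.apply(TIP);print('tip',tip.round(4))
save(a,'s10',(370,110,490,230),6)
```

```text
t 12.82 q [ 0.89  0.27 -0.32  0.   -0.98 -0.66] p [0.4954 0.3023 0.1377] rpy [-3.141 -0.    -1.347] F [-0.4 -0.4  0.1] M [ 0.16 -0.02  0.06] w 0.0138
tip [0.4962 0.2992 0.0114]
```

View pics/s10.png

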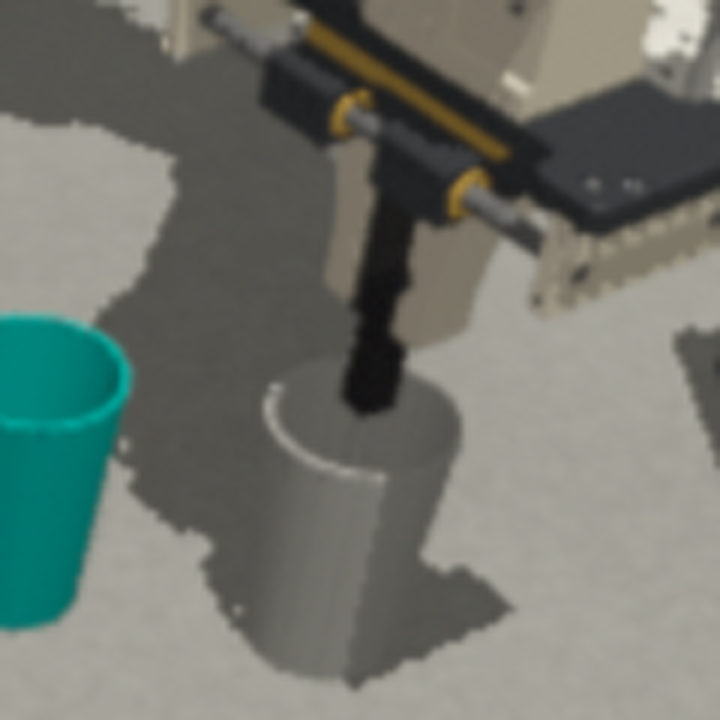

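Request:
{"method": "step_arm", "body": {"commands": "0 0 3 0 0 0; 0 0 0 0 0 0"}}

```text
t: 13.08
eef_pos: [0.4949, 0.3021, 0.1341]
ee_rot: [3.142, -0.0, -1.347]
force: [0.4, -0.7, -0.7]
width: 0.0139
```

Request:
{"method": "step_arm", "body": {"commands": "0 0 0 0 0 0; 0 0 0 0 0 0; 0 0 -15 0 0 0; 0 0 -40 0 0 0; 0 0 -45 0 0 0; 0 0 -45 0 0 0", "jaw": 87}}

```text
t: 13.82
eef_pos: [0.4949, 0.302, 0.2816]
ee_rot: [-3.141, -0.0, -1.347]
force: [0.4, 1.1, 0.2]
width: 0.0687
```

Run:
```python
from plan import *
a=grab_frame("scene")
b=grab_frame("top")
p,R=st()
save(a,'s11',(370,110,490,230),6);save(b,'t11',(260,210,400,310),5)
```

```text
t 13.93 q [ 0.89  0.17 -0.11  0.   -1.29 -0.66] p [0.4971 0.3035 0.286 ] rpy [-3.133  0.004 -1.346] F [ 0.4  0.9 -0.5] M [ 0.13 -0.05  0.05] w 0.0764
```

View pics/s11.png

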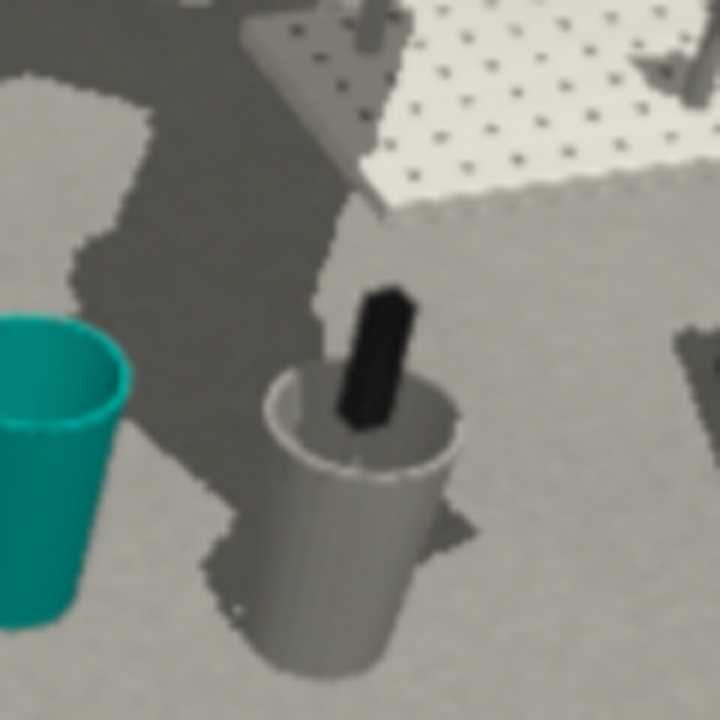

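View pics/t11.png

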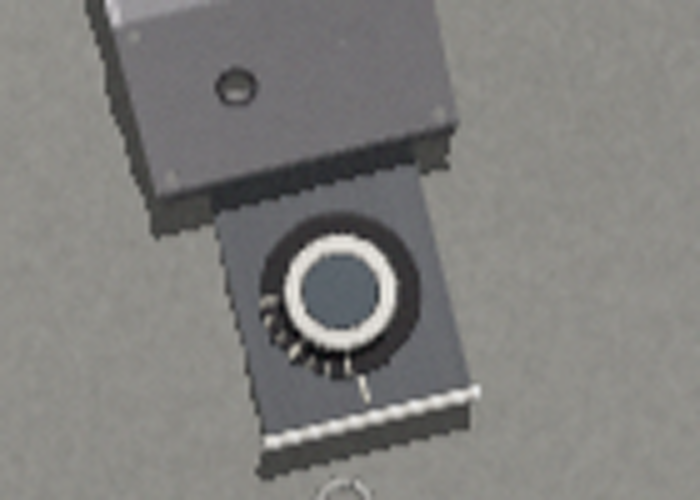

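```bash
cat > ring.py <<'E'
from plan import *
import sys
U=np.array([.6961,.0134])
def ringc(out=.13): return U+Ro.from_euler('z',YAW).apply([-.025-out,0,0])[:2]
def polar(b,c,name,r0=.026,r1=.056,zs=.024):
    th=np.radians(np.arange(-100,140,.5)); rr=np.arange(r0,r1,.0002)
    im=[]
    base=YAW+np.pi
    T,Rr=np.meshgrid(th,rr)
    # phi = angle clockwise from index direction (index at unit -x)
    A=base-T
    X=np.stack([c[0]+Rr*np.cos(A),c[1]+Rr*np.sin(A),np.full_like(A,zs)],-1).reshape(-1,3)
    u=proj(b,X).astype(np.float32).reshape(*A.shape,2)
    g=cv2.remap(b['frame'],u[...,0],u[...,1],cv2.INTER_CUBIC)
    g=cv2.resize(g,(960,450))[:,160:]
    g=np.ascontiguousarray(g)
    for k in range(-60,141,15): x=int((k+60)*4); cv2.line(g,(x,0),(x,6 if k else 40),(255,0,0),1)
    cv2.imwrite('pics/%s.png'%name,g[:,:,::-1])
E
python3 - <<'E'
from ring import *
b=grab_frame("top")
import pickle;pickle.dump(b,open('t12.pkl','wb'))
c=ringc();print(c, proj(b,[[*c,.049],[*c,.024]]))
g=cv2.cvtColor(b['frame'],cv2.COLOR_RGB2GRAY)
# bright ring centroid: threshold
m=(g>170).astype(np.uint8); n,l,s,ce=cv2.connectedComponentsWithStats(m[240:300,300:350])
for i in range(n): print(s[i],ce[i]+[300,240])
polar(b,c,'pol0')
S=16;im=cv2.resize(b['frame'][248:296,304:348],None,fx=S,fy=S,interpolation=cv2.INTER_CUBIC);cv2.imwrite('pics/r0.png',im[:,:,::-1])
E
```

```text
[ 0.54495521 -0.02095481] [[327.59540007 267.94413551]
 [327.58555622 268.3077114 ]]
[   0    0   50   60 2758] [324.13451777 269.00036258]
[ 17  17  22  22 169] [327.85798817 267.59763314]
[18 39  2  2  2] [318.5 279.5]
[32 45  1  3  3] [332. 286.]
[33 49  1  1  1] [333. 289.]
[13 49 37 10 67] [330.79104478 293.53731343]
```

View pics/pol0.png

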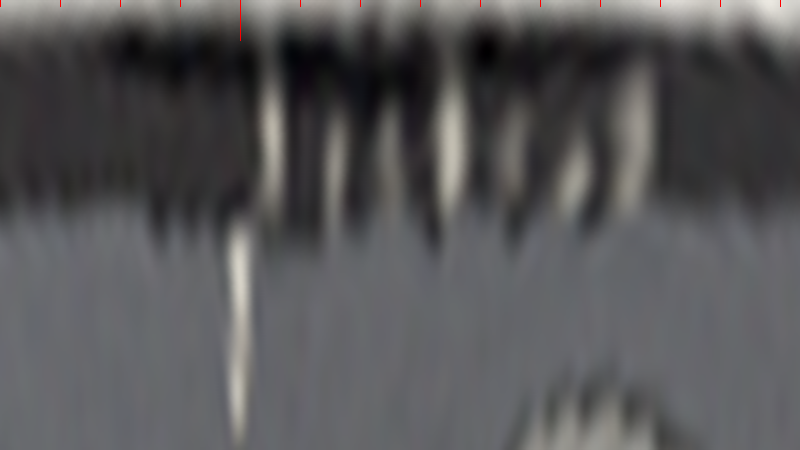

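View pics/r0.png

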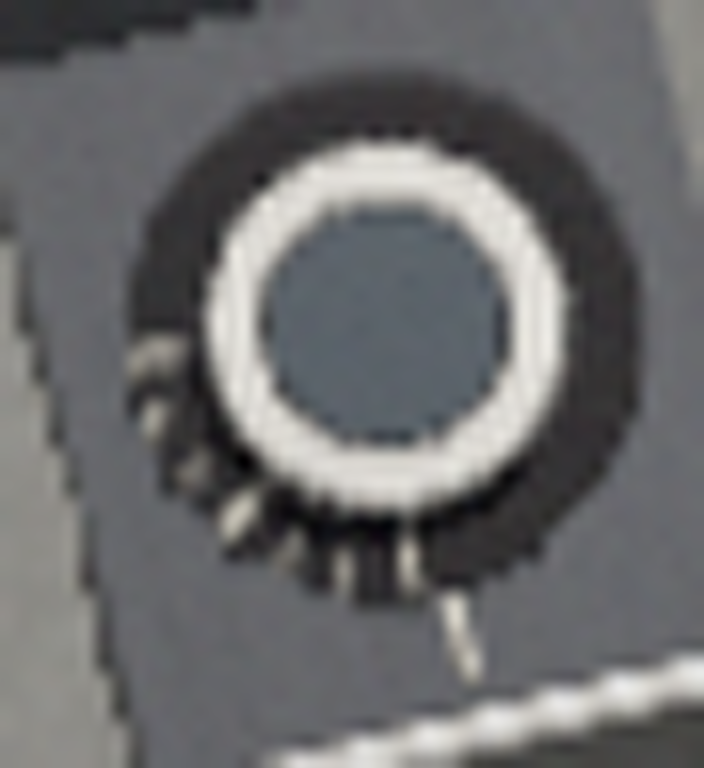

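Run:
```python
from ring import *
c=[.5454,-.0213]; w=YAW-.47
plan([([.515,.18,.27],Rdown(-.9)),([*c,.13],Rdown(w)),([*c,.115],Rdown(w),1)])
```

```text
t 13.97 q [ 0.89  0.17 -0.11  0.   -1.29 -0.66] p [0.496 0.303 0.283] rpy [-3.136e+00  3.000e-03 -1.346e+00] F [-0.4  0.2 -1.3] M [0.05 0.05 0.04] w 0.0804
41.4 3 4.2 -0.002 0.001 -0.149; 40.5 9 4.2 -0.002 0 -0.149; 38.7 15 4.3 -0.002 0.001 -0.148; 35.3 20.2 28 0 0 -0.131; 32.4 24.7 28 0 0 -0.131; 28.8 28.7 28.1 0 0 -0.13; 24.9 32.2 28 0 0 -0.131; 20.5 35.2 28 0 0 -0.131
0 0 15 0 0 0
9 rows
```

Request:
{"method": "step_arm", "body": {"commands": "41.4 3 4.2 -0.002 0.001 -0.149; 40.5 9 4.2 -0.002 0 -0.149; 38.7 15 4.3 -0.002 0.001 -0.148; 35.3 20.2 28 0 0 -0.131; 32.4 24.7 28 0 0 -0.131; 28.8 28.7 28.1 0 0 -0.13; 24.9 32.2 28 0 0 -0.131; 20.5 35.2 28 0 0 -0.131", "jaw": 86, "grip_force": 20}}

```text
t: 14.98
eef_pos: [0.5432, -0.0243, 0.1262]
ee_rot: [3.135, 0.004, -0.242]
force: [0.8, 0.0, 0.8]
width: 0.0856
```

Request:
{"method": "step_arm", "body": {"commands": "0 0 0 0 0 0; 0 0 0 0 0 0; 0 0 0 0 0 0"}}

```text
t: 15.35
eef_pos: [0.544, -0.022, 0.1279]
ee_rot: [3.136, 0.002, -0.246]
force: [-0.3, 0.1, 1.0]
width: 0.0856
```

Run:
```python
from ring import *
a=grab_frame("scene");save(a,'s13',(250,170,410,320),5)
c=[.5454,-.0213]; w=YAW-.47
plan([([*c,.085],Rdown(w),3),([*c,.0535],Rdown(w),3)])
```

```text
t 15.4 q [ 0.32  0.23 -0.41  0.   -0.94  1.  ] p [ 0.544  -0.0219  0.1279] rpy [ 3.136e+00  2.000e-03 -2.460e-01] F [-0.3  0.5  0.1] M [-0.03  0.    0.06] w 0.0857
0.4 -0.4 14.3 0.002 0.001 0; 0.5 -0.4 14.3 0.002 0 0; 0.4 -0.3 14.3 0.001 0.001 0; 0 0 10.5 0 0 0; 0 0 10.5 0 0 0; 0 0 10.5 0 0 0
6 rows
```

View pics/s13.png

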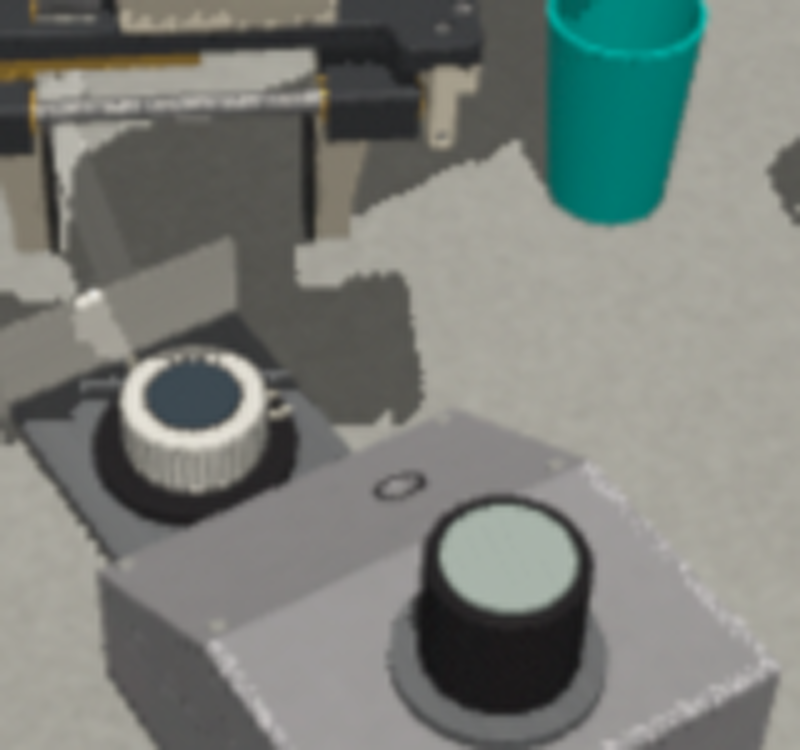

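Run:
```python
from h import *
import pickle
a,b=pickle.load(open('f0.pkl','rb'))
print(atz(a,(288.2,248.6),.049),atz(b,(327.86,267.6),.049))
```

```text
[ 0.54551447 -0.02160486  0.049     ] [ 0.54577563 -0.02160706  0.049     ]
```

Request:
{"method": "step_arm", "body": {"commands": "0.4 -0.4 14.3 0.002 0.001 0; 0.5 -0.4 14.3 0.002 0 0; 0.4 -0.3 14.3 0.001 0.001 0; 0 0 0 0 0 0"}}

```text
t: 15.9
eef_pos: [0.5437, -0.0226, 0.0824]
ee_rot: [3.139, 0.004, -0.247]
force: [-0.1, -0.8, 0.3]
width: 0.0861
```

Run:
```python
from ring import *
grab_frame("top")
c=[.5456,-.0216]; w=YAW-.47
plan([([*c,.0535],Rdown(w),4)])
```

```text
t 15.95 q [ 0.32  0.28 -0.45  0.   -0.84  1.01] p [ 0.5444 -0.0225  0.0833] rpy [ 3.139e+00  3.000e-03 -2.470e-01] F [ 0.   0.1 -0.2] M [-0.01 -0.04 -0.02] w 0.0858
0.3 -0.3 7.4 0.001 0.001 0; 0.2 -0.3 7.5 0 0.001 0; 0.3 -0.3 7.4 0.001 0 0; 0.2 -0.3 7.5 0 0.001 0
4 rows
```

Request:
{"method": "step_arm", "body": {"commands": "0.3 -0.3 7.4 0.001 0.001 0; 0.2 -0.3 7.5 0 0.001 0; 0.3 -0.3 7.4 0.001 0 0; 0.2 -0.2 6.5 0 0.001 0; 0 0 0 0 0 0; 0 0 0 0 0 0; 0 0 0 0 0 0"}}

```text
t: 16.82
eef_pos: [0.5463, -0.0214, 0.0557]
ee_rot: [-3.14, -0.002, -0.247]
force: [0.6, -0.3, -0.0]
width: 0.086
```

Run:
```python
from ring import *
a=grab_frame("scene");save(a,'s14',(250,190,350,290),7);st()
```

```text
t 16.88 q [ 0.32  0.32 -0.48  0.   -0.77  1.  ] p [ 0.5463 -0.0214  0.0557] rpy [-3.14e+00 -2.00e-03 -2.47e-01] F [ 1.   0.2 -0.2] M [-0.04 -0.07 -0.01] w 0.086
```

View pics/s14.png

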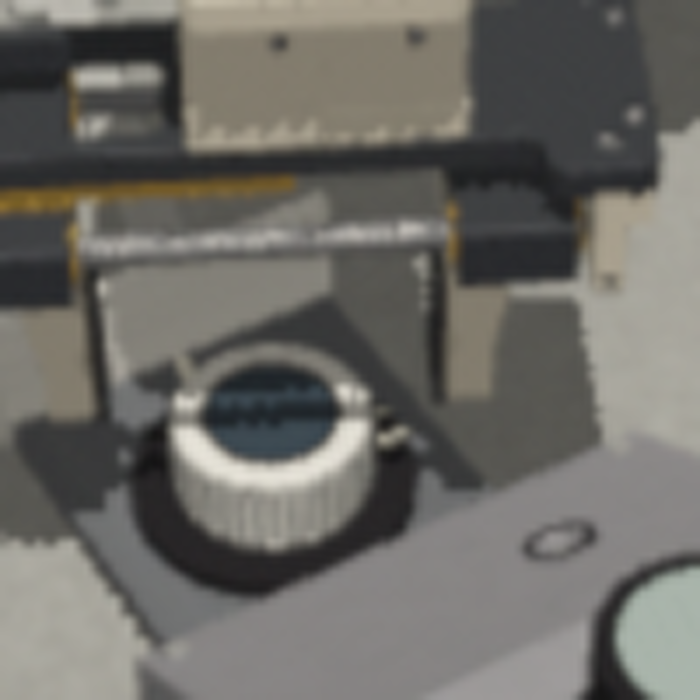

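Run:
```python
from ring import *
a=grab_frame("scene");p,R=st()
d=lambda X:((proj(a,X)-[249.5,189.5])*7).round().tolist()
print(d([p+R.apply([x,y,.025]) for y in(-.043,.043,-.06,.06) for x in (-.0095,.0095)]),d([[.5456,-.0216,.049]]), d([p+R.apply([0,0,.0067])]))
```

```text
t 16.93 q [ 0.32  0.32 -0.48  0.   -0.77  1.  ] p [ 0.5462 -0.0214  0.0556] rpy [-3.14e+00 -2.00e-03 -2.47e-01] F [-0.2  0.  -0.5] M [-0.02  0.02 -0.05] w 0.0864
[[428.0, 428.0], [433.0, 478.0], [118.0, 445.0], [118.0, 496.0], [489.0, 424.0], [495.0, 474.0], [56.0, 448.0], [55.0, 499.0]] [[271.0, 414.0]] [[272.0, 416.0]]
```

Run:
```python
from ring import *
a=grab_frame("scene");p,R=st()
im=a['frame'][215:280,245:335].astype(float);im=np.clip((im/255)**.5*255,0,255).astype(np.uint8)
im=cv2.resize(im,None,fx=8,fy=8,interpolation=cv2.INTER_CUBIC)
d=lambda X:((proj(a,X)-[244.5,214.5])*8).round().astype(int)
for y in(-.043,.043):
  for x in(-.0095,.0095):
    u=d([p+R.apply([x,y,z]) for z in(-.02,0.006,.025)])
    for k in u: cv2.circle(im,tuple(k.tolist()),3,(255,0,0),-1)
cv2.imwrite('pics/s15.png',im[:,:,::-1])
```

```text
t 16.98 q [ 0.32  0.32 -0.48  0.   -0.77  1.  ] p [ 0.5462 -0.0214  0.0556] rpy [-3.14e+00 -2.00e-03 -2.47e-01] F [-0.4  0.4  0.4] M [-0.    0.04  0.05] w 0.0857
```

View pics/s15.png

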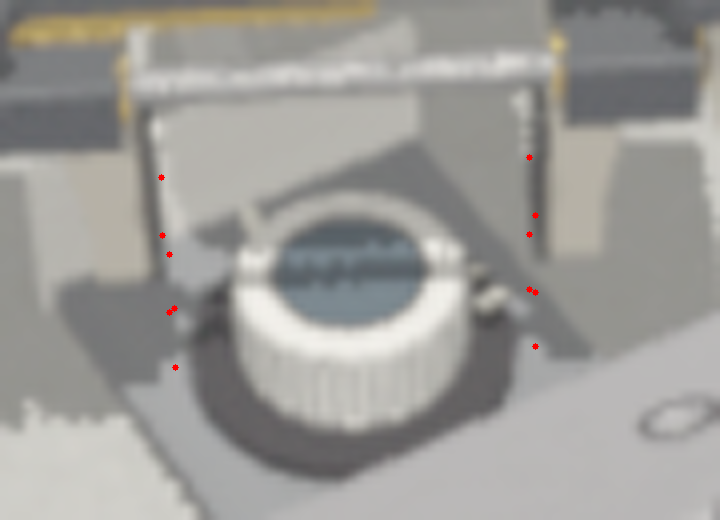

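Request:
{"method": "step_arm", "body": {"commands": "0 0 0 0 0 0; 0 0 0 0 0 0; 0 0 0 0 0 0", "jaw": 45, "grip_force": 15}}

```text
t: 17.35
eef_pos: [0.5461, -0.0215, 0.0554]
ee_rot: [-3.141, -0.002, -0.247]
force: [0.7, -0.1, -0.1]
width: 0.061
```

Run:
```python
from ring import *
a=grab_frame("scene");p,R=st()
im=a['frame'][215:280,245:335].astype(float);im=np.clip((im/255)**.5*255,0,255).astype(np.uint8)
im=cv2.resize(im,None,fx=8,fy=8,interpolation=cv2.INTER_CUBIC)
cv2.imwrite('pics/s16.png',im[:,:,::-1])
```

```text
t 17.4 q [ 0.32  0.32 -0.48  0.   -0.77  1.  ] p [ 0.5461 -0.0215  0.0554] rpy [-3.141e+00 -2.000e-03 -2.470e-01] F [-0.2  0.4  0.3] M [0.01 0.   0.03] w 0.0576
```

View pics/s16.png

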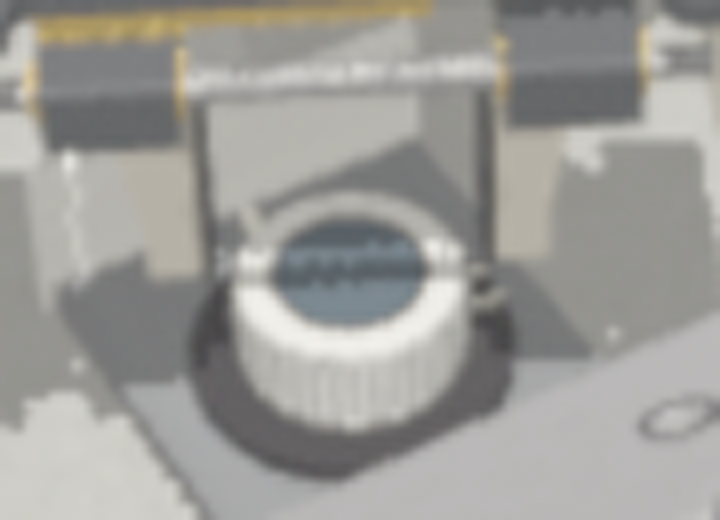

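Request:
{"method": "step_arm", "body": {"commands": "0 0 0 0 0 0; 0 0 0 0 0 0"}}

```text
t: 17.65
eef_pos: [0.546, -0.0215, 0.0554]
ee_rot: [-3.141, -0.001, -0.247]
force: [-0.5, -0.6, -0.1]
width: 0.0456
```

Run:
```python
from ring import *
a=grab_frame("scene");p,R=st()
im=a['frame'][215:280,245:335].astype(float);im=np.clip((im/255)**.5*255,0,255).astype(np.uint8)
im=cv2.resize(im,None,fx=8,fy=8,interpolation=cv2.INTER_CUBIC)
cv2.imwrite('pics/s17.png',im[:,:,::-1])
```

```text
t 17.7 q [ 0.32  0.32 -0.48  0.   -0.77  1.  ] p [ 0.5461 -0.0215  0.0554] rpy [-3.141e+00 -2.000e-03 -2.470e-01] F [ 0.1 -0.6  0.3] M [-0.03  0.01  0.01] w 0.0452
```

View pics/s17.png

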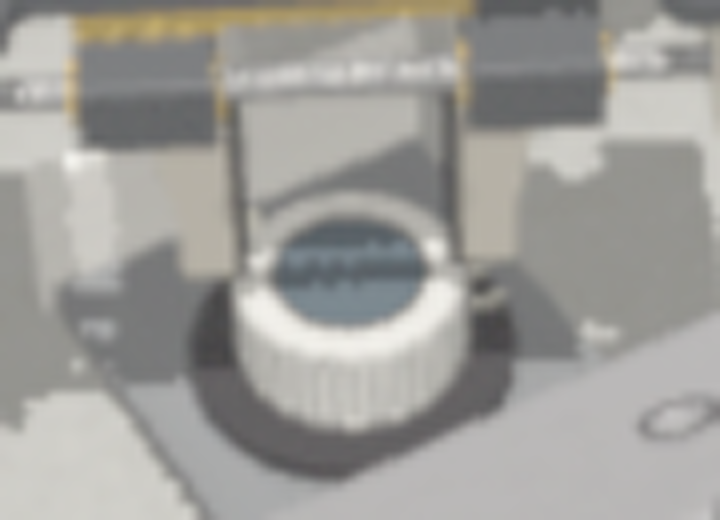

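The jaws closed past 54 mm without contact, so the fingertips are still above the ring top. They sit about 30 mm higher than the pose suggests. I open and go lower, watching the force.

Request:
{"method": "step_arm", "body": {"commands": "0 0 0 0 0 0; 0 0 0 0 0 0; 0 0 0 0 0 0; 0 0 0 0 0 0; 0 0 5 0 0 0; 0 0 5 0 0 0; 0 0 5 0 0 0; 0 0 0 0 0 0", "jaw": 86}}

```text
t: 18.7
eef_pos: [0.5457, -0.0216, 0.0397]
ee_rot: [-3.141, -0.001, -0.247]
force: [-0.2, -0.6, 0.5]
width: 0.0861
```

```bash
cat > g.py <<'E'
from ring import *
import sys
a=grab_frame("scene");p,R=st()
im=a['frame'][205:280,245:335].astype(float);im=np.clip((im/255)**.5*255,0,255).astype(np.uint8)
im=cv2.resize(im,None,fx=8,fy=8,interpolation=cv2.INTER_CUBIC)
cv2.imwrite('pics/%s.png'%sys.argv[1],im[:,:,::-1])
E
python3 g.py s18
```

```text
t 18.75 q [ 0.32  0.34 -0.5   0.   -0.73  1.  ] p [ 0.5459 -0.0215  0.0401] rpy [-3.141e+00 -1.000e-03 -2.470e-01] F [ 1.   0.9 -0.3] M [-0.02  0.03 -0.  ] w 0.0864
```

View pics/s18.png

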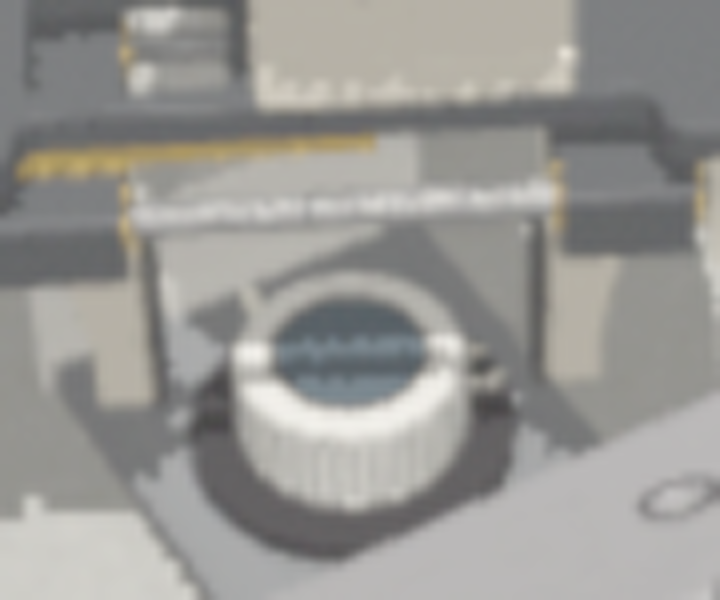

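Run:
```python
from ring import *
a=grab_frame("scene");p,R=st()
for y,uv in((.043,(263.5,255.1)),(-.043,(312.6,251.75))):
  for x in(.0095,0,-.0095):
    Z=np.linspace(-.05,.03,161);u=proj(a,[p+R.apply([x,y,z]) for z in Z]);i=np.argmin(abs(u[:,1]-uv[1]));print(y,x,'tool z',Z[i].round(4),u[i].round(1),uv)
```

```text
t 18.8 q [ 0.32  0.34 -0.5   0.   -0.73  1.  ] p [ 0.5461 -0.0215  0.0403] rpy [-3.141e+00 -1.000e-03 -2.470e-01] F [ 0.2  0.2 -0.3] M [-0.02 -0.   -0.02] w 0.086
0.043 0.0095 tool z -0.005 [265.8 255.1] (263.5, 255.1)
0.043 0 tool z 0.0055 [266.1 255.2] (263.5, 255.1)
0.043 -0.0095 tool z 0.0155 [266.4 255.1] (263.5, 255.1)
-0.043 0.0095 tool z -0.007 [311.3 251.8] (312.6, 251.75)
-0.043 0 tool z 0.003 [310.9 251.8] (312.6, 251.75)
-0.043 -0.0095 tool z 0.013 [310.5 251.7] (312.6, 251.75)
```

Request:
{"method": "step_arm", "body": {"commands": "0 0 4 0 0 0; 0 0 4 0 0 0; 0 0 4 0 0 0; 0 0 0 0 0 0; 0 0 0 0 0 0"}}

```text
t: 19.42
eef_pos: [0.5462, -0.0215, 0.0284]
ee_rot: [-3.141, -0.002, -0.247]
force: [0.5, 0.7, 0.0]
width: 0.0861
```

```bash
python3 g.py s19
```

```text
t 19.48 q [ 0.32  0.36 -0.51  0.   -0.71  1.  ] p [ 0.5462 -0.0214  0.0284] rpy [-3.141e+00 -2.000e-03 -2.470e-01] F [ 0.7  0.5 -0.2] M [-0.02  0.03 -0.  ] w 0.0858
```

View pics/s19.png

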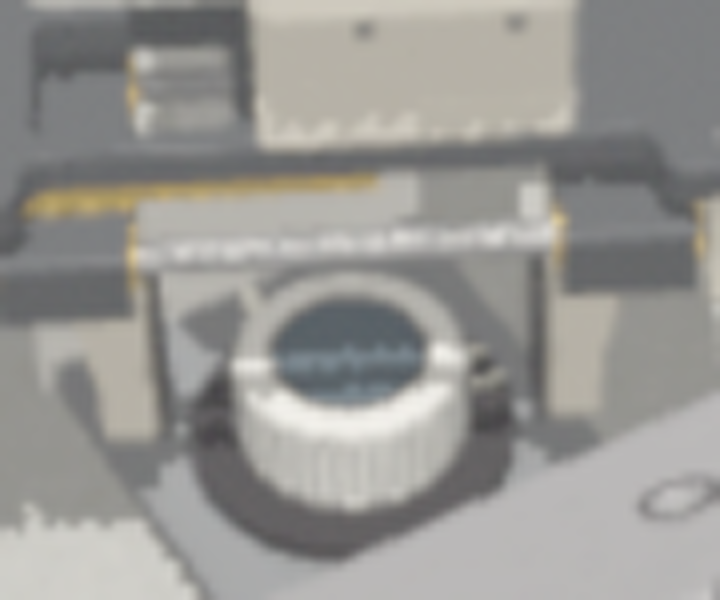

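Request:
{"method": "step_arm", "body": {"commands": "0 0 3 0 0 0; 0 0 0 0 0 0; 0 0 0 0 0 0; 0 0 0 0 0 0; 0 0 0 0 0 0; 0 0 0 0 0 0", "jaw": 40, "grip_force": 20}}

```text
t: 20.23
eef_pos: [0.5461, -0.0216, 0.0254]
ee_rot: [-3.141, -0.001, -0.247]
force: [0.4, -2.7, 0.7]
width: 0.0539
```

```bash
python3 g.py s20
```

```text
t 20.27 q [ 0.32  0.36 -0.51  0.   -0.7   1.  ] p [ 0.5461 -0.0216  0.0254] rpy [-3.141e+00 -2.000e-03 -2.470e-01] F [ 0.1 -1.6 -0.7] M [-0.62 -0.03  0.  ] w 0.0535
```

View pics/s20.png

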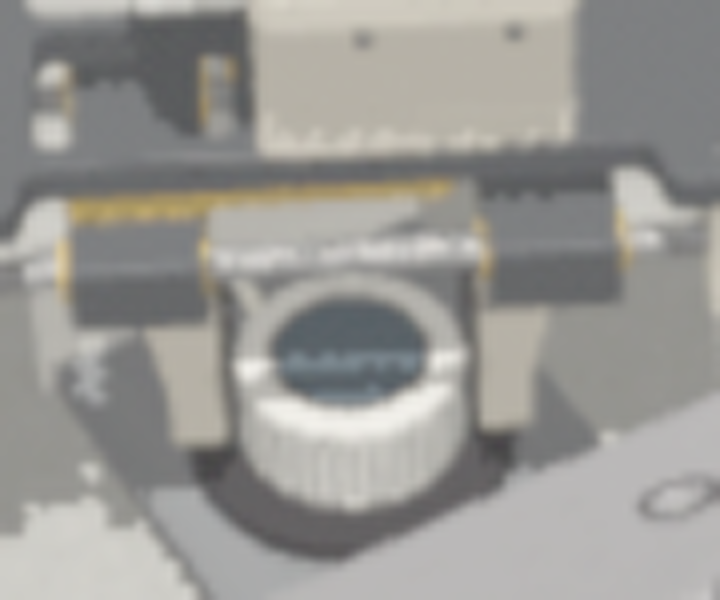

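The jaws hold the ring at 53.6 mm. I turn it anticlockwise by about 0.937 rad.

Request:
{"method": "step_arm", "body": {"commands": "0 0 0 0 0 -0.117; 0 0 0 0 0 -0.117; 0 0 0 0 0 -0.117; 0 0 0 0 0 -0.117; 0 0 0 0 0 -0.117; 0 0 0 0 0 -0.117; 0 0 0 0 0 -0.117; 0 0 0 0 0 -0.117"}}

```text
t: 21.28
eef_pos: [0.546, -0.0214, 0.0254]
ee_rot: [3.141, -0.002, 0.693]
force: [0.2, -0.8, 0.8]
width: 0.0536
```

Request:
{"method": "step_arm", "body": {"commands": "0 0 0 0 0 0; 0 0 0 0 0 0; 0 0 0 0 0 0"}}

```text
t: 21.65
eef_pos: [0.5461, -0.0214, 0.0254]
ee_rot: [3.141, -0.002, 0.688]
force: [-1.5, 0.1, 2.1]
width: 0.0536
```

```bash
python3 g.py s21
python3 - <<'E'
from ring import *
b=grab_frame("top"); polar(b,[.5456,-.0216],'pol1');save(b,'t21',(280,220,380,310),6);st()
E
```

```text
t 21.7 q [ 0.32  0.36 -0.51 -0.   -0.7   1.94] p [ 0.5461 -0.0214  0.0254] rpy [ 3.141e+00 -2.000e-03  6.880e-01] F [-1.1  0.7  2. ] M [ 0.2   0.34 -0.06] w 0.0533
t 21.75 q [ 0.32  0.36 -0.51 -0.   -0.7   1.94] p [ 0.5461 -0.0214  0.0254] rpy [ 3.141e+00 -2.000e-03  6.880e-01] F [-0.4  0.6  1. ] M [0.26 0.43 0.  ] w 0.0534
```

View pics/t21.png

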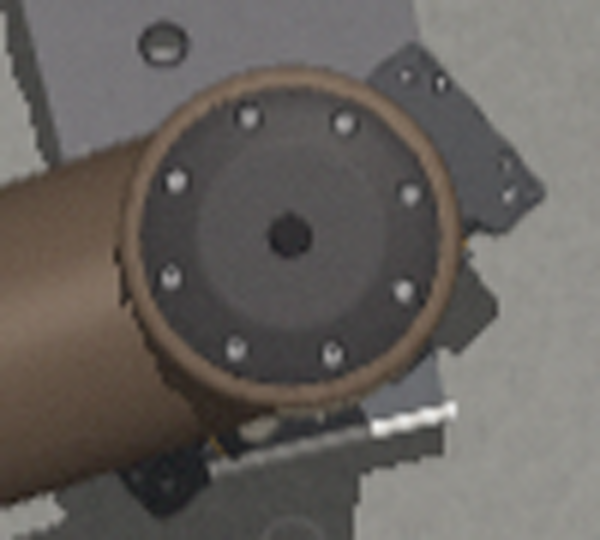

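View pics/s21.png

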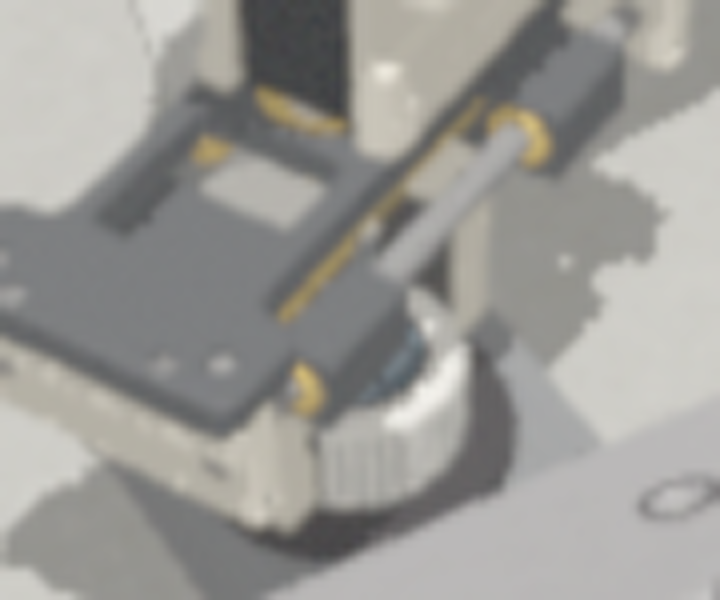

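Request:
{"method": "step_arm", "body": {"commands": "0 0 0 0 0 0; 0 0 0 0 0 0; 0 0 0 0 0 0; 0 0 -20 0 0 0; 0 0 -40 0 0 0; 0 0 -50 0 0 0; 0 0 -50 0 0 0", "jaw": 80}}

```text
t: 22.62
eef_pos: [0.5456, -0.0216, 0.1869]
ee_rot: [3.141, -0.001, 0.689]
force: [1.2, 0.3, 0.1]
width: 0.08
```

Run:
```python
from ring import *
st()
plan([([.48,.22,.25],Rdown(.688))])
```

```text
t 22.62 q [ 0.32  0.17 -0.33  0.   -1.07  1.94] p [ 0.5456 -0.0216  0.1869] rpy [ 3.141e+00 -1.000e-03  6.890e-01] F [1.2 0.3 0.1] M [ 0.01 -0.23 -0.02] w 0.08
t 22.62 q [ 0.32  0.17 -0.33  0.   -1.07  1.94] p [ 0.5456 -0.0216  0.1869] rpy [ 3.141e+00 -1.000e-03  6.890e-01] F [1.2 0.3 0.1] M [ 0.01 -0.23 -0.02] w 0.08
20.6 -45.6 -12.6 0 0 0; 20.7 -45.7 -12.6 0 -0.001 0.001; 20.5 -45.6 -12.7 0 0 0; 20.6 -45.6 -12.6 0 0 0; 20.6 -45.7 -12.7 0.001 0 0
5 rows
```

Request:
{"method": "step_arm", "body": {"commands": "20.6 -45.6 -12.6 0 0 0; 20.7 -45.7 -12.6 0 0 0; 20.5 -45.6 -12.7 0 0 0; 20.6 -45.6 -12.6 0 0 0; 0 0 0 0 0 0; 0 0 0 0 0 0"}}

```text
t: 23.38
eef_pos: [0.493, 0.1716, 0.2356]
ee_rot: [3.141, -0.001, 0.69]
force: [-0.2, -0.5, -0.4]
width: 0.0799
```

Run:
```python
from ring import *
b=grab_frame("top"); polar(b,[.5456,-.0216],'pol2')
a=grab_frame("scene");save(a,'s22');save(b,'t22')
S=16;im=cv2.resize(b['frame'][248:296,304:348],None,fx=S,fy=S,interpolation=cv2.INTER_CUBIC);cv2.imwrite('pics/r2.png',im[:,:,::-1])
```

```text
(no output)
```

View pics/pol2.png

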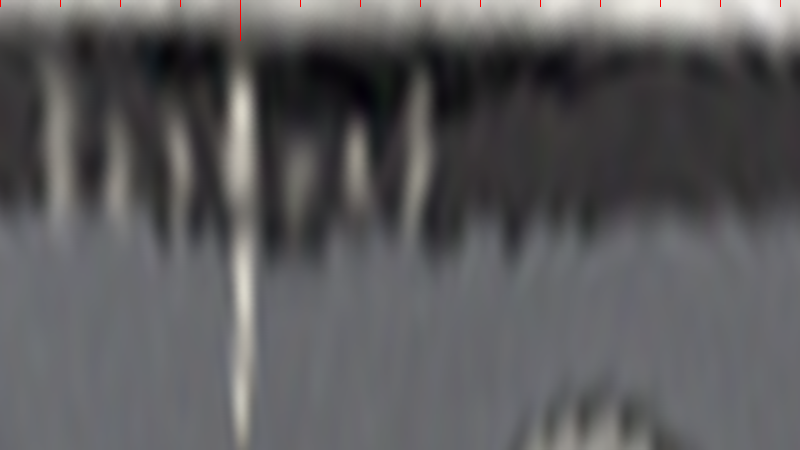

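View pics/r2.png

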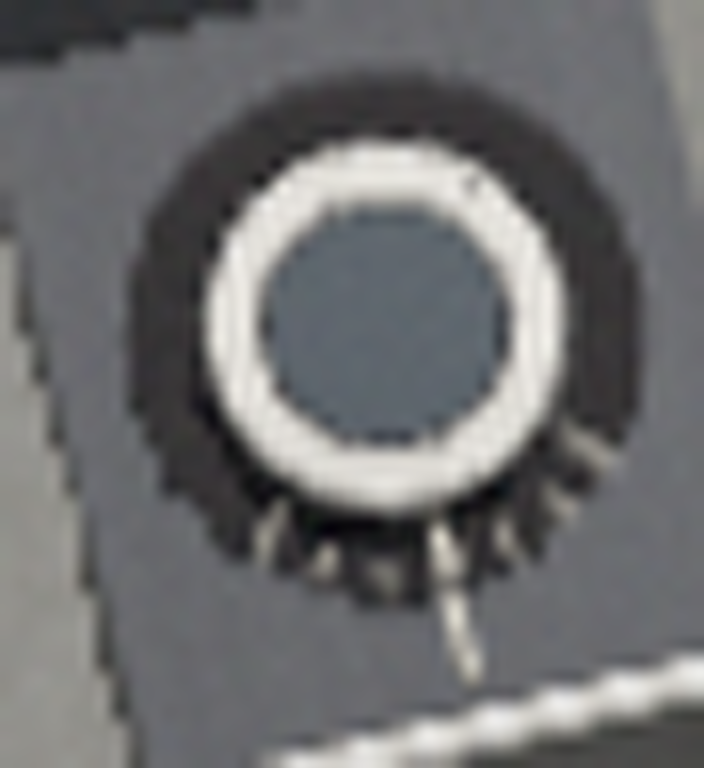

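View pics/s22.png

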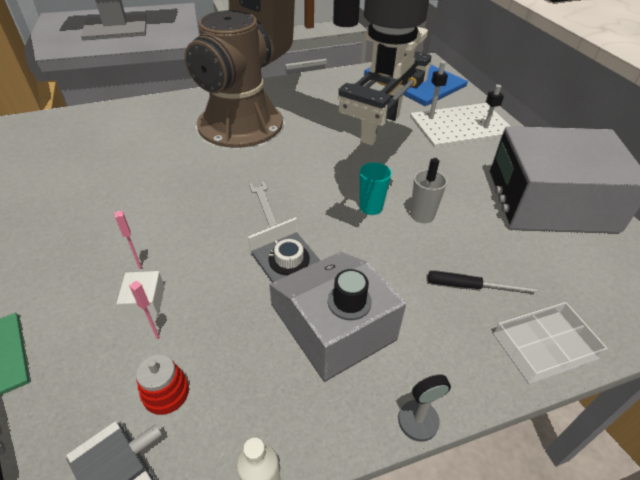

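View pics/t22.png

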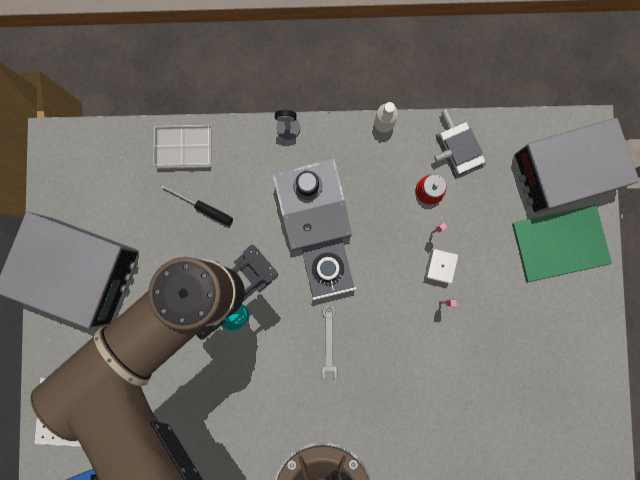

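The 45 mark meets the index line (polar columns 240 and 241) and the pin stands in the grey cup at (432,172). The drawer is fully out, and the weights and screwdriver have not moved. I hand in.

Run:
```python
from ring import *
a=grab_frame("scene"); st()
c=[.4957,.2985]
print('expected handle bottom/top px',proj(a,[[*c,.100],[*c,.150]]).round(1).tolist())
save(a,'s23',(400,140,460,230),8)
print(job_done())
```

```text
t 23.52 q [ 0.71  0.1  -0.3   0.   -1.17  1.55] p [0.4933 0.1706 0.2355] rpy [ 3.141e+00 -1.000e-03  6.880e-01] F [ 0.5 -0.5  0.1] M [-0.1  -0.06 -0.01] w 0.0796
expected handle bottom/top px [[429.9, 179.1], [434.6, 159.0]]
the job is handed in; nothing more can be done
None
```

View pics/s23.png

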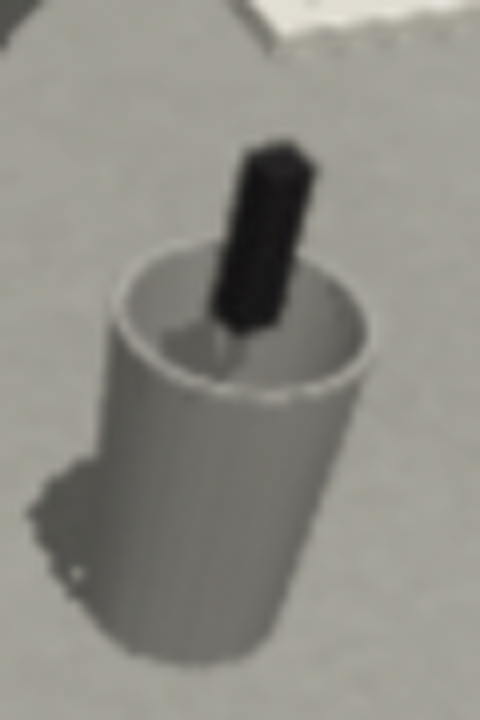

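All three steps are done and I handed the job in at about 23.5 s; no verdict is reported back.

- **Latch:** I pushed the pin about 23 mm into the hole at around 4–5 N. The drawer sprang out with the shaft still in the hole.
- **Pin:** It stands upright, shaft down, in the grey metal cup. The handle's ends in the picture match a pin resting on the cup floor, to within about 1–3 pixels.
- **Ring:** I turned it about 0.935 rad anticlockwise. The longest mark now meets the index line within about 1 degree.
- **Last checks:** The ring sits where it should be for a drawer fully out. The weights and screwdriver look unmoved, and the gripper is clear of everything.
- **What disagreed:** The stated fingertip position did not match. The fingertips showed about 30 mm higher in the pictures than the pose implies, and my first try closed above the ring without touching it. I went lower while watching the force, and the jaws then gripped the ring at 53.6 mm.

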